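# Draw hot water into a mug and keep the tap paddle pushed

### The job

Please draw hot water: stand the white mug upright on the drip tray of the hot-water dispenser, clear of the paddle, and let go, then press the red safety button on top fully down and release it. Then move the mug back along the tray against the sprung paddle until the paddle hangs straight down and the nozzle is over the middle of the mug (never as far as the paddle's back stop, which makes it spatter), and finish while still holding it there, upright on the tray. Leave the sugar caddy, the honey jar and the teaspoon alone.

Things in the scene. Friction and masses are not known exactly. Their poses are not given: they have to be found in the camera images.
- mug_centre (a point): Centre of the white mug's round body, on its axis, 48 mm over its underside; z up along the mug, handle towards own -y. Body 96 mm high, 90 mm across at the rim, 69 mm at the foot; 0.19 to 0.30 kg. Starts upright on the table, left of the dispenser, handle roughly towards the robot
- mug_handle (a point): Middle of the upright bar of the mug's handle, 75 mm from the mug's axis and 58 mm over its underside; same axes as mug_centre. The bar is 14 mm wide along x (pinch it across x), 21 mm deep along y, and free of the body from 36 to 84 mm over the underside; its top is 84 mm high, its outermost face 84 mm from the axis
- dispenser: Fixed hot-water dispenser, pale metal and black, 280 mm deep, 150 wide, 276 high; origin on the table. Front along own -x. Flat drip tray, top 26 mm over the table, x -161 to -5, y -65 to +65 mm. The head overhangs it from x = -74 mm backwards, underside 190 mm over the table. Tower behind the paddle, from x = +35 mm. Place and yaw vary
- nozzle (a point): Lower end of the steel nozzle (18 mm thick) under the head, 145 mm over the table, at x = -45, y = 0 mm of the dispenser; same axes as the dispenser. The rim of a mug on the tray passes 23 mm below it
- tray_front (a point): Point on top of the drip tray, at x = -108, y = 0 mm of the dispenser, 63 mm in front of the nozzle; same axes. A mug whose axis stands here is about 25 mm clear of the resting paddle
- paddle (a joint): Grey paddle behind the nozzle, 52 mm wide, hung from a hinge 188 mm over the table, with a rubber bumper 110 mm below the hinge that meets the mug. Angle, rad: 0 = rest, leaning to the front; 0.35 = straight down; 0.56 = back stop. Grows as it is pushed back; spring 0.45 N m/rad, preload 0.14 N m: 2.7 N on the mug when straight down, with the mug's axis under the nozzle; first touch 38 mm before
- paddle_foot (a point): Middle of the front of the paddle's rubber bumper (12 mm thick, 50 mm wide), where the mug meets it; about 88 mm over the table at rest, 78 mm when the paddle hangs straight down; moves with the paddle
- release_button (a joint): Red round safety button, 32 mm across, upright in a black collar on top of the head. Travel in m: 0 = up, 0.007 = fully down; the spring needs 1.5 N to start and 5 N fully down, and returns it
- release_button_top (a point): Centre of the button's top face, at rest about 296 mm above the table; press straight down
- white_mug: The white mug, body and handle; origin at its underside, 19.5 mm from the axis towards the handle (own -y)
- sugar_caddy: Black caddy with sugar packets, 52 x 66 x 71 mm, origin under its centre; stands to the left of the mug; leave it
- honey_jar: Honey jar with a dark lid, 65 mm across, 86 mm high, origin under its centre; stands behind the mug, left of the tea jar; leave it
- stir_spoon: Teaspoon, 130 x 27 x 11 mm, lying along its own x on the table in front of the tea jar; leave it
- tea_jar: Iced-tea jar on a wire stand, fixed between the mug and the dispenser: about 190 mm across, 400 mm high; origin on the table, 25 mm in front of its axis. Its tap sticks out to the front (own -x) as far as 122 mm from the origin, 130 to 200 mm over the table: carry the mug round in front of it

How it is judged:
On the way, in this order (a step that is already met when the one before it is completed fails the run):
1. the mug stands upright on the drip tray, let go, with the paddle at rest (z of mug_centre in the frame of dispenser between 0.07 and 0.078 m and x of mug_centre in the frame of dispenser between -0.14 and -0.06 m and angle between mug_centre's own z axis and vertical below 0.08 rad and contact force between the fingers and white_mug below 0.1 N and value of joint paddle below 0.06 rad), for 0.2 s.
2. the safety button is pressed fully down while the mug waits on the tray and the paddle is at rest (value of joint release_button above 0.0058 m and value of joint paddle below 0.06 rad and z of mug_centre in the frame of dispenser between 0.07 and 0.078 m and angle between mug_centre's own z axis and vertical below 0.08 rad), for 0.05 s.
3. the button is released, the paddle still at rest (value of joint release_button below 0.001 m and value of joint paddle below 0.06 rad), for 0.05 s.
At the end, for the whole second after the job is handed in: Still held by the fingers, the mug stands upright (within 0.12 rad) on the drip tray with its axis within 16 mm of the nozzle's and pushes the paddle to 0.35 rad (straight down) within 0.12 rad; the button is up (value of joint paddle between 0.23 and 0.47 rad and contact force between white_mug and paddle above 1 N and horizontal distance between mug_centre and nozzle below 0.016 m and z of mug_centre in the frame of dispenser between 0.068 and 0.08 m and angle between mug_centre's own z axis and vertical below 0.12 rad and contact force between the fingers and white_mug above 0.5 N and value of joint release_button below 0.001 m); the arm keeps its last pose, push and grip.
It fails at once if the paddle is pushed back to its stop (value of joint paddle above 0.53 rad).
It fails at once if the sugar caddy, honey jar or teaspoon is displaced by more than 30 mm (distance of any of sugar_caddy, honey_jar, stir_spoon from where it was at the start of the episode above 0.03 m).
It also fails if it takes over 72 s, if anything falls off the work surface, if the arm or the gripper's body presses on something with over 40 N, if the wrist force passes 120 N, or if a joint passes its speed limit or range.

### The arm

A 7-joint arm with a two-finger parallel gripper is mounted at the origin on a cart in front of the work surface, level with it; the furniture and walls round the work are solid. World frame = base frame: x ahead of the robot, y to its left, z up, the work surface at z = 0. Lengths are in m, angles in rad, forces in N, time in s.
With the tool pointing down it reaches from about 0.425 to 0.95 m from the base axis. Payload 16.7 kg.
Tool frame: the origin (TCP) lies between the finger pads; the fingertips stand 8 mm ahead of it and the grasp point (between the pads) lies 11 mm behind it; z points along the fingers, y is the direction in which the jaws open and shut (so a half turn about z gives the same grasp; the last joint's range is limited). The gripper opens to 94 mm and grips with 3 to 60 N. Pads are 16 mm wide; open, the fingers measure 119 mm over their backs; the gripper's body (75 mm by 177 mm) begins 78 mm behind the grasp point.
Start: joints at [-1.292, 0.426, 0.074, 1.606, -0.034, 1.111, -0.067], TCP at [0.28, 0.614, 0.213] pointing down, gripper open.
Joint ranges: [-2.85, 2.85], [-0.5, 2.14], [-1.23, 1.37], [0.21, 2.46], [-1.02, 4.16], [0.16, 2.05], [-2.73, 2.73]. Speed limits (rad/s): [1.89, 1.89, 2.39, 2.39, 3.01, 3.01, 3.01].

### API

Orientations are given as a 3x3 rotation matrix whose columns are the frame's x, y, z axes.
In Python, from rig import readout, eyes, close_job gives the robot as it stands. The module is installed in compiled form; this text tells all that it offers.
- The arm moves only by the shell command python3 -m inch 'ROWS' [OPENING] [FORCE]. ROWS is JSON, a list of rows, each an object with "linear": the shift along the tool's x, y, z in m, a list of three; "dr": the turn, a rotation vector about the tool's x, y, z in degrees, a list of three. In form: [{"linear": [dx, dy, dz], "dr": [ax, ay, az]}, ...]. A call has 1 to 12 rows; each row is the pose to reach, as a shift and turn from the pose measured when the call began, along the tool's axes at that moment; what a row does not reach only later rows make up. A row lasts 1/10 s, in which the tool goes at most 50 mm and 8.59 degrees, less where a joint would pass 70% of its speed; a pose out of reach is approached as far as the arm can. A call with a gripper value outside its range is refused whole. OPENING is the closure in counts, from 0 (fully open) to 255 (shut), set as the call begins (- or left out, the last holds). The fingers move at their own pace and stop on an object; FORCE is the grip in N (left out, the last holds). Time passes only in rows, so rows that repeat a pose let the fingers close. It gives the time, the measured TCP pose, the force and the opening at its end, in the units of the state.
- readout.get_obs(): the state, without advancing time (a new reading comes with each control period).
- eyes.grab_frame(name): name is "scene" or "top" or "wrist"; returns a dict with "pixels" (420x560x3 uint8, red, green, blue), "camera_matrix" (3x3 intrinsics, pixels), "rvec" (rotation vector, rad) and "tvec" (3), from world to camera coordinates, as OpenCV has them; the wrist camera has in their place "T_tool_cam" (4x4, takes a point from camera to tool coordinates, whose origin is the TCP and whose axes are the flange's). Camera axes: x right, y down, z forward; pixel columns grow to the right and rows downward; lengths in m; the calibration is good to about 2 mm. A picture is of the moment at which its call begins: read the wrist's pose just before it. There is no depth.
- close_job(): hands the job in, once; it reports no verdict.
The state is a dict: "time": time; "joint_positions": joint angles; "joint_velocities": joint speeds; "tau": joint torques, N m; "eef_pos": TCP position; "tool_rot": TCP orientation; "ft_force": force on the tool from outside, world axes, zero at the start; "moment": the same for the moment, N m; "opening": finger opening in m.
Only numpy, scipy, OpenCV 4.12 (cv2) and the standard library are available. Lean on these libraries where they do the work, as an engineer would, in place of code of your own. Each camera call takes 0.05 s, during which the arm holds its last target.

## Working session

There is one attempt and no reset: what is moved stays moved. The work goes in short steps, Python scripts to look and compute and a shell command to move; the robot and the scene stay as the last step left them, time stands still between calls to the robot, and variables do not carry over. Pictures are saved under pics/ and viewed, and the job is handed in when it is done.

```bash
ls; mkdir -p pics; cat > h.py <<'E'
import numpy as np, cv2
from rig import readout, eyes
def save(name,fn):
    o=readout.get_obs(); f=eyes.grab_frame(name)
    cv2.imwrite(f'pics/{fn}.png',f['pixels'][:,:,::-1])
    K=np.array(f['camera_matrix'])
    if 'rvec' in f:
        R=cv2.Rodrigues(np.array(f['rvec'],float))[0]; t=np.array(f['tvec'],float).reshape(3)
    else:
        T=np.array(f['T_tool_cam']); Rw=np.array(o['tool_rot'])@T[:3,:3]; p=np.array(o['eef_pos'])+np.array(o['tool_rot'])@T[:3,3]
        R=Rw.T; t=-R@p
    np.savez(f'pics/{fn}.npz',K=K,R=R,t=t,img=f['pixels'])
def load(fn):
    d=np.load(f'pics/{fn}.npz'); return d['K'],d['R'],d['t'],d['img']
def ray(fn,uv):
    K,R,t,_=load(fn); c=-R.T@t; d=R.T@np.linalg.solve(K,[uv[0],uv[1],1]); return c,d/np.linalg.norm(d)
def onz(fn,uv,z):
    c,d=ray(fn,uv); return c+d*(z-c[2])/d[2]
def tri(*obs):
    A=np.zeros((3,3));b=np.zeros(3)
    for fn,uv in obs:
        c,d=ray(fn,uv);P=np.eye(3)-np.outer(d,d);A+=P;b+=P@c
    x=np.linalg.solve(A,b); return x,[np.linalg.norm((np.eye(3)-np.outer(d,d))@(x-c)) for c,d in (ray(*o) for o in obs)]
def proj(fn,X):
    K,R,t,_=load(fn); p=K@(R@np.array(X)+t); return p[:2]/p[2]
def st():
    o=readout.get_obs(); np.set_printoptions(precision=4,suppress=True)
    for k in ('time','joint_positions','eef_pos','tool_rot','ft_force','opening'): print(k,np.array(o[k]))
E
python3 - <<'E'
from h import *
for n in ('scene','top','wrist'):
    save(n,n+'0'); K,R,t,_=load(n+'0'); print(n,K.tolist(),(-R.T@t),R[2])
st()
E
```

```text
pics
scene [[435.4248267367021, 0.0, 279.0763448213925], [0.0, 435.4248267367021, 207.96791909413926], [0.0, 0.0, 1.0]] [-0.25780596 -0.81595519  0.70306743] [ 0.6328221   0.64450651 -0.42912416]
top [[536.2242145186758, 0.0, 278.1864487309027], [0.0, 536.2242145186758, 206.49452290995654], [0.0, 0.0, 1.0]] [-0.35806668  0.38386631  1.50952283] [ 0.53520222 -0.24231031 -0.8092245 ]
wrist [[360.7724290313032, 0.0, 280.70698714037314], [0.0, 360.7724290313032, 203.58564229414472], [0.0, 0.0, 1.0]] [0.20281827 0.6495418  0.38410583] [ 0.26309401 -0.12108528 -0.95714153]
time 0.15
joint_positions [-1.2925  0.4266  0.0738  1.6064 -0.0341  1.1108 -0.0671]
eef_pos [0.2799 0.6139 0.2129]
tool_rot [[-0.9099  0.4149 -0.0003]
 [ 0.4149  0.9099 -0.0009]
 [-0.0001 -0.001  -1.    ]]
ft_force [-0.7269 -0.7668  0.1438]
opening 0.09397407715464955
```

View pics/scene0.png

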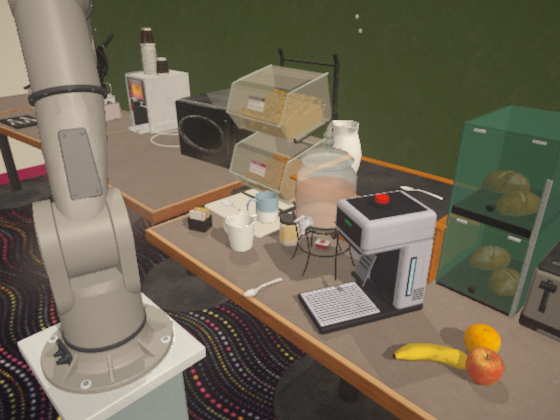

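View pics/top0.png

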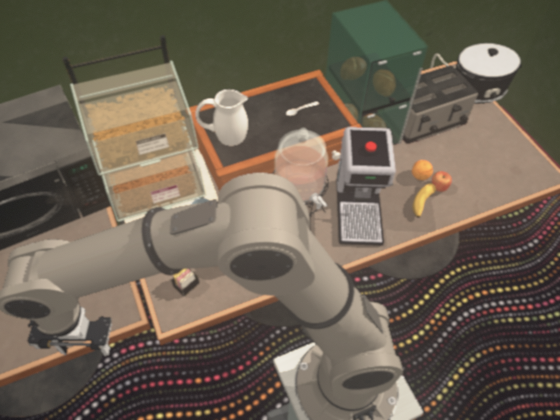

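View pics/wrist0.png

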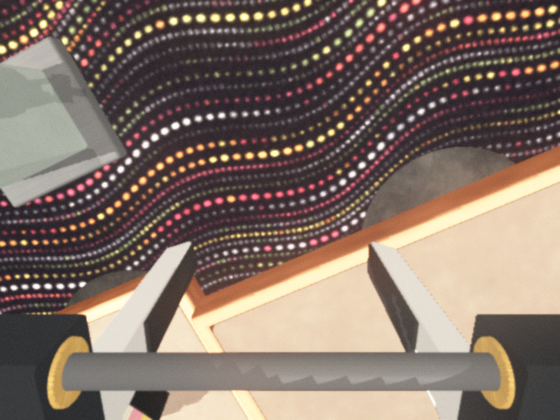

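```bash
python3 - <<'E'
from h import *
a=cv2.imread('pics/scene0.png')
cv2.imwrite('pics/z1.png',cv2.resize(a[180:310,180:340],None,fx=4.9,fy=4.5,interpolation=cv2.INTER_CUBIC))
cv2.imwrite('pics/z2.png',cv2.resize(a[180:335,290:445],None,fx=3.8,fy=3.8,interpolation=cv2.INTER_CUBIC))
b=cv2.imread('pics/top0.png')
cv2.imwrite('pics/z3.png',cv2.resize(b[115:255,270:410],None,fx=4.2,fy=4.2,interpolation=cv2.INTER_CUBIC))
for n in('scene0','top0'):
    h=cv2.cvtColor(load(n)[3],cv2.COLOR_RGB2HSV)
    m=((h[...,0]<6)|(h[...,0]>174))&(h[...,1]>200)&(h[...,2]>120)
    c,l,s,ce=cv2.connectedComponentsWithStats(m.astype('uint8'))
    print(n,[(s[i].tolist(),ce[i].round(1).tolist()) for i in range(1,c) if s[i,4]>25])
print(tri(('scene0',(382,197.5)),('top0',(371,146.5))))
E
```

```text
scene0 [([376, 194, 13, 9, 86], [382.3, 198.1])]
top0 []
(array([ 0.54485654, -0.33211925,  0.29574774]), [np.float64(0.001896259518085316), np.float64(0.0018962595180853892)])
```

View pics/z1.png

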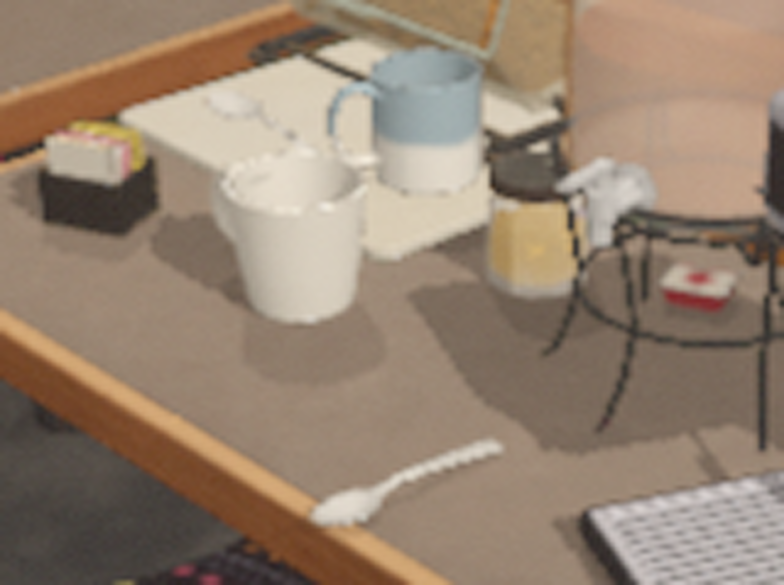

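View pics/z2.png

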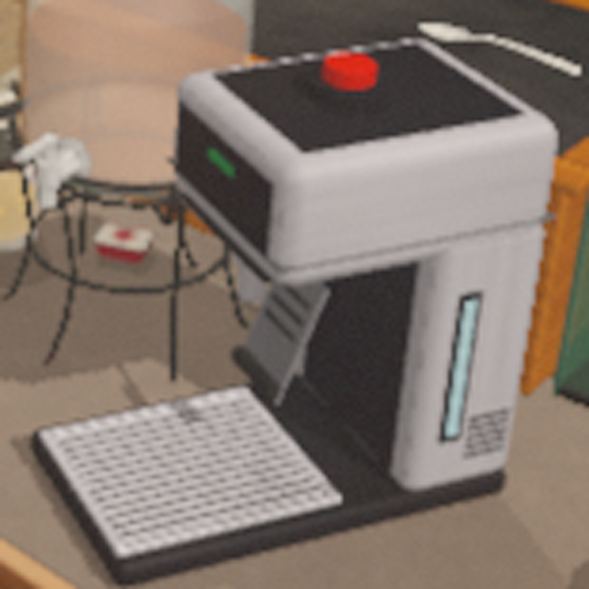

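View pics/z3.png

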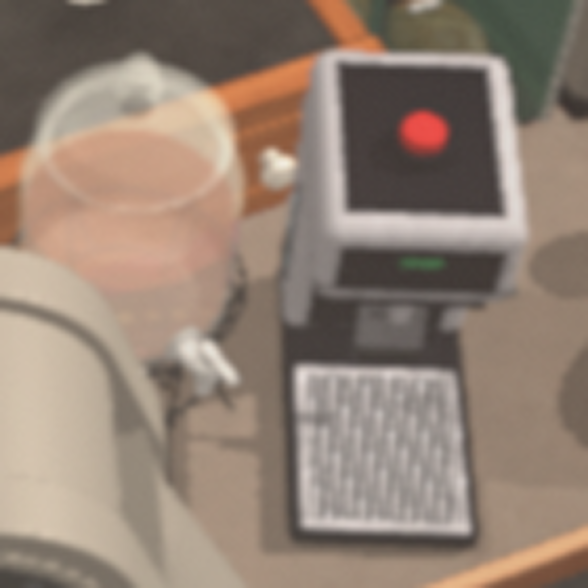

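```bash
python3 - <<'E'
from h import *
np.set_printoptions(precision=4,suppress=True)
S={'BL':(354.5,282.1),'FL':(300.5,293.7),'FR':(322.1,325.3),'BR':(379.5,311.1)}
T={'BL':(340.7,201.9),'BR':(378.8,202.6),'FL':(341.4,240.7),'FR':(381.9,241.2)}
for k in S: print(k,tri(('scene0',S[k]),('top0',T[k])),onz('scene0',S[k],.026),onz('top0',T[k],.026))
for F,n in((S,'scene0'),(T,'top0')):
    P={k:onz(n,F[k],.026)[:2] for k in F}
    c=sum(P.values())/4; d=(P['BL']+P['BR']-P['FL']-P['FR'])/2; e=(P['BL']+P['FL']-P['BR']-P['FR'])/2
    print(n,c,np.linalg.norm(d),np.degrees(np.arctan2(d[1],d[0])),np.linalg.norm(e),np.degrees(np.arctan2(e[1],e[0]))-90)
z=lambda u,v:(180+u/4.9,180+v/4.5)
for uv in((220,190),(363,190),(292,150),(292,210)): print('rim',onz('scene0',z(*uv),.096))
for uv in((300,322),(245,300),(357,300)): print('foot',onz('scene0',z(*uv),0))
print('handle out',onz('scene0',z(214,190),.084),onz('scene0',z(214,200),.07))
for uv in((313,515),(500,445)): print('spoon',onz('scene0',z(*uv),0.003))
print('tap',onz('scene0',z(600,240),.15)); print('honey foot',onz('scene0',z(535,295),0));print('caddy',onz('scene0',z(100,225),0))
print(proj('scene0',[.1,0,.0]))
E
```

```text
BL (array([ 0.5597, -0.2681,  0.0245]), [np.float64(0.0010809874328192009), np.float64(0.0010809874328192351)]) [ 0.5594 -0.2692  0.026 ] [ 0.5576 -0.2668  0.026 ]
FL (array([ 0.4207, -0.1992,  0.0221]), [np.float64(0.002596930181765728), np.float64(0.0025969301817658956)]) [ 0.4202 -0.2023  0.026 ] [ 0.4159 -0.1964  0.026 ]
FR (array([ 0.365 , -0.3193,  0.0255]), [np.float64(0.0021322466745792826), np.float64(0.0021322466745793025)]) [ 0.3673 -0.3194  0.026 ] [ 0.3625 -0.3179  0.026 ]
BR (array([ 0.5024, -0.3854,  0.0282]), [np.float64(0.0002591476753900401), np.float64(0.0002591476753901381)]) [ 0.5045 -0.384   0.026 ] [ 0.504  -0.3867  0.026 ]
scene0 [ 0.4629 -0.2937] 0.1530435580647 -25.43786476010264 0.12791399841511725 -24.927490105738656
top0 [ 0.46   -0.2919] 0.1577528657434028 -26.187040275677347 0.1320872785482526 -23.890686906893706
rim [0.4501 0.1406 0.096 ]
rim [0.5128 0.0777 0.096 ]
rim [0.5212 0.1562 0.096 ]
rim [0.4631 0.0866 0.096 ]
foot [0.4741 0.0984 0.    ]
foot [0.4682 0.1465 0.    ]
foot [0.5195 0.0952 0.    ]
handle out [0.4614 0.1622 0.084 ] [0.4682 0.1722 0.07  ]
spoon [ 0.3349 -0.078   0.003 ]
spoon [ 0.4567 -0.0988  0.003 ]
tap [ 0.4919 -0.1399  0.15  ]
honey foot [0.606  0.0186 0.    ]
caddy [0.467  0.3052 0.    ]
[148.9088 323.2484]
```

```bash
python3 -m inch '[{"linear":[-0.03,-0.037,-0.01],"dr":[0,0,-3]},{"linear":[-0.06,-0.075,-0.02],"dr":[0,0,-6]},{"linear":[-0.09,-0.112,-0.03],"dr":[0,0,-9]},{"linear":[-0.12,-0.15,-0.04],"dr":[0,0,-12]},{"linear":[-0.15,-0.187,-0.05],"dr":[0,0,-15]},{"linear":[-0.18,-0.225,-0.05],"dr":[0,0,-18]},{"linear":[-0.21,-0.262,-0.05],"dr":[0,0,-21]},{"linear":[-0.24,-0.3,-0.05],"dr":[0,0,-24]},{"linear":[-0.27,-0.337,-0.05],"dr":[0,0,-27]},{"linear":[-0.3,-0.375,-0.05],"dr":[0,0,-30]},{"linear":[-0.33,-0.414,-0.05],"dr":[0,0,-33]},{"linear":[-0.33,-0.414,-0.05],"dr":[0,0,-33]}]'
python3 - <<'E'
from h import *
save('wrist','wrist1');save('top','top1');st()
K,R,t,_=load('wrist1');print(-R.T@t,R)
z=lambda u,v:(180+u/4.9,180+v/4.5)
print('tap',tri(('scene0',z(600,200)),('top0',(318.8,201.9))))
b=cv2.imread('pics/top1.png')
cv2.imwrite('pics/z4.png',cv2.resize(b[150:300,150:350],None,fx=4,fy=4,interpolation=cv2.INTER_CUBIC))
E
```

```text
time: 1.35
eef_pos: [0.4091, 0.0949, 0.2636]
tool_rot: [[-0.99, -0.143, 0.0], [-0.143, 0.99, -0.001], [0.0, -0.001, -1.0]]
ft_force: [-0.1, 2.0, 0.2]
opening: 0.0939
time 1.45
joint_positions [-0.7775 -0.0771  0.3676  2.0936  0.031   1.1204  1.2921]
eef_pos [0.4085 0.0996 0.2635]
tool_rot [[-0.9894 -0.1452 -0.0002]
 [-0.1452  0.9894 -0.0003]
 [ 0.0002 -0.0003 -1.    ]]
ft_force [0.5064 0.6108 0.0825]
opening 0.09425885148184508
[0.3252 0.0833 0.4348] [[-0.1426  0.9898 -0.0005]
 [ 0.9473  0.1366  0.2896]
 [ 0.2867  0.0408 -0.9571]]
tap (array([ 0.492 , -0.1387,  0.1757]), [np.float64(0.00041514103859788563), np.float64(0.00041514103859790916)])
```

View pics/wrist1.png

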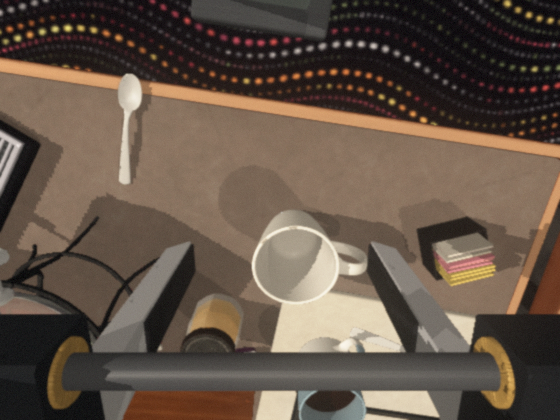

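View pics/z4.png

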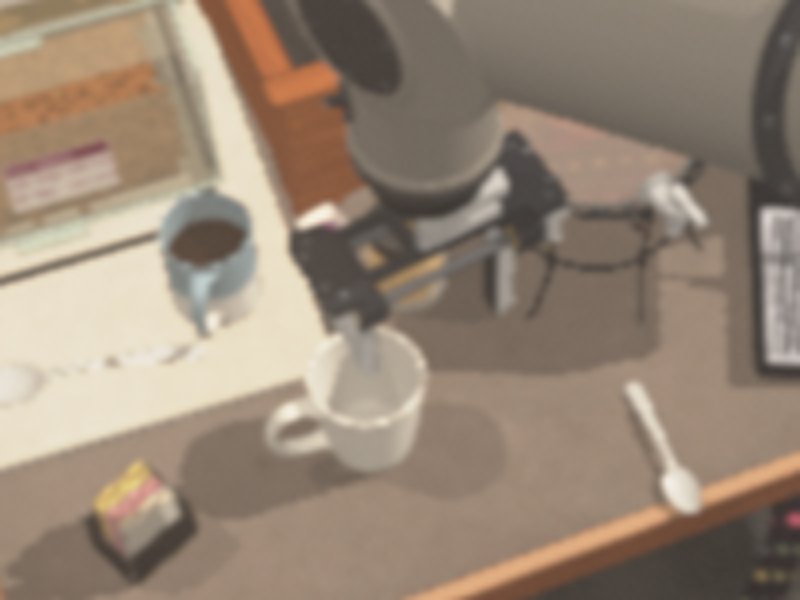

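```bash
python3 - <<'E'
from h import *
np.set_printoptions(precision=4,suppress=True)
def mask(n,box):
    im=load(n)[3];h=cv2.cvtColor(im,cv2.COLOR_RGB2HSV);m=np.zeros(im.shape[:2],'uint8')
    x0,y0,x1,y1=box
    m[y0:y1,x0:x1]=((h[...,1]<45)&(h[...,2]>130))[y0:y1,x0:x1]
    return m
a=cv2.imread('pics/wrist1.png');b=cv2.imread('pics/top1.png')
cv2.imwrite('pics/z5.png',np.hstack([cv2.resize(a[200:315,235:385],None,fx=5,fy=5,interpolation=cv2.INTER_CUBIC)[:, :]]))
cv2.imwrite('pics/z6.png',cv2.resize(b[225:275,210:265],None,fx=10,fy=10,interpolation=cv2.INTER_CUBIC))
w=(295,263);tt=(241.8,244.7)
print(tri(('wrist1',w),('top1',tt)),onz('wrist1',w,.096),onz('top1',tt,.096))
E
```

```text
(array([0.4893, 0.1217, 0.0921]), [np.float64(0.0005944814961206219), np.float64(0.0005944814961205701)]) [0.488  0.1215 0.096 ] [0.4863 0.1223 0.096 ]
```

View pics/z5.png

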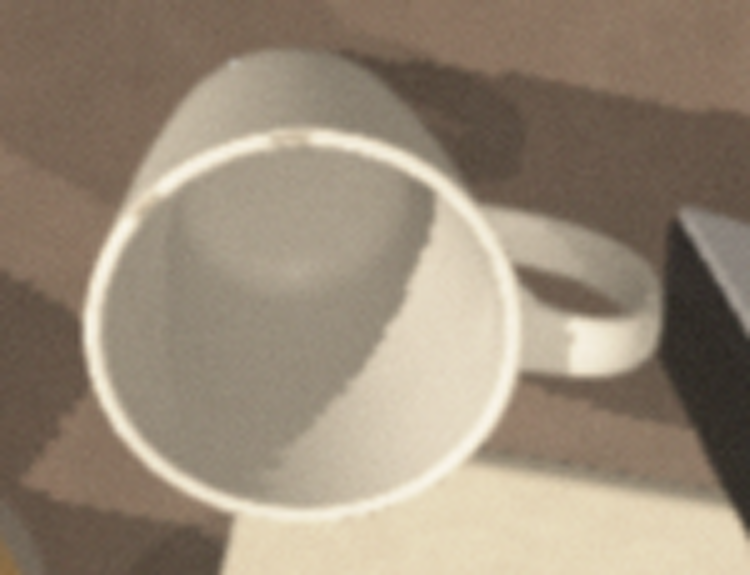

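View pics/z6.png

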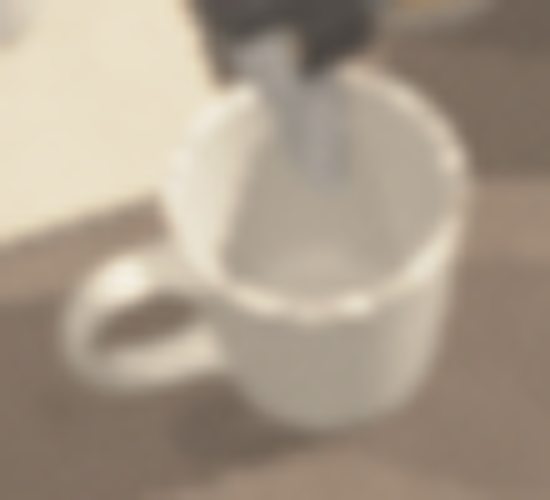

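```bash
python3 - <<'E'
from h import *
np.set_printoptions(precision=4,suppress=True)
c=np.array([.488,.1215])
q=lambda u,v:(235+u/5,200+v/5); r=lambda u,v:(210+u/10,225+v/10)
print('cw',onz('wrist1',q(302,322),.096),'ct',onz('top1',r(317,190),.096))
for n,uv,z in (('wrist1',q(575,348),.084),('wrist1',q(630,345),.084),('wrist1',q(662,305),.07),('wrist1',q(655,270),.045),('top1',r(120,265),.084),('top1',r(85,290),.084),('top1',r(65,330),.07),('top1',r(80,375),.045)):
    p=onz(n,uv,z)[:2]; d=p-c; print(n,p,np.linalg.norm(d),np.degrees(np.arctan2(d[1],d[0])))
print(tri(('wrist1',q(632,340)),('top1',r(95,285))),tri(('wrist1',q(662,305)),('top1',r(64,330))))
E
```

```text
cw [0.4895 0.1221 0.096 ] ct [0.4888 0.1216 0.096 ]
wrist1 [0.4931 0.1826] 0.061263949391090394 85.25830596375756
wrist1 [0.4907 0.1941] 0.07266248331535821 87.8896742506969
wrist1 [0.4866 0.2035] 0.08205135775839814 90.94857611671013
wrist1 [0.4891 0.2082] 0.08674082156569453 89.29473252794074
top1 [0.4942 0.1853] 0.06407104848787866 84.47570618747865
top1 [0.4899 0.1982] 0.07676464206583881 88.58024542274806
top1 [0.4871 0.2069] 0.08544800636465245 90.62530941599327
top1 [0.4845 0.205 ] 0.08355675638013786 92.37039975306934
(array([0.4902, 0.1946, 0.0834]), [np.float64(0.0004610823390718313), np.float64(0.0004610823390718315)]) (array([0.4906, 0.2062, 0.0629]), [np.float64(0.0007283811881778619), np.float64(0.0007283811881777008)])
```

```bash
python3 -m inch '[{"linear":[-0.008,0.007,0],"dr":[0,0,8.3]},{"linear":[-0.016,0.014,0],"dr":[0,0,16.6]},{"linear":[-0.024,0.021,0],"dr":[0,0,24.9]},{"linear":[-0.032,0.028,0],"dr":[0,0,33.2]},{"linear":[-0.04,0.035,0],"dr":[0,0,41.5]},{"linear":[-0.048,0.042,0],"dr":[0,0,49.8]},{"linear":[-0.056,0.05,0],"dr":[0,0,58.1]},{"linear":[-0.064,0.057,0],"dr":[0,0,66.4]},{"linear":[-0.072,0.064,0],"dr":[0,0,74.7]},{"linear":[-0.08,0.071,0],"dr":[0,0,83]},{"linear":[-0.088,0.078,0],"dr":[0,0,91]},{"linear":[-0.095,0.085,0],"dr":[0,0,99]}]'
python3 -m inch '[{"linear":[0,0,0.04],"dr":[0,0,0]},{"linear":[0,0,0.06],"dr":[0,0,0]},{"linear":[0,0,0.06],"dr":[0,0,0]}]'
python3 - <<'E'
from h import *
save('wrist','wrist2');save('scene','scene2');st()
a=cv2.imread('pics/scene2.png')
cv2.imwrite('pics/z7.png',cv2.resize(a[150:270,180:330],None,fx=5,fy=5,interpolation=cv2.INTER_CUBIC))
E
```

```text
time: 2.65
eef_pos: [0.4898, 0.1994, 0.263]
tool_rot: [[0.015, 1.0, -0.001], [1.0, -0.015, -0.001], [-0.001, -0.001, -1.0]]
ft_force: [-0.5, 0.3, -0.6]
opening: 0.094
time: 2.95
eef_pos: [0.4878, 0.2002, 0.2004]
tool_rot: [[0.014, 1.0, -0.005], [1.0, -0.014, -0.003], [-0.003, -0.005, -1.0]]
ft_force: [-0.0, -0.5, 0.6]
opening: 0.0942
time 3.05
joint_positions [-0.8305  0.2031  0.3689  1.9591 -0.0865  0.996  -0.4358]
eef_pos [0.4896 0.2003 0.2033]
tool_rot [[ 0.0145  0.9999 -0.0013]
 [ 0.9999 -0.0145 -0.0009]
 [-0.0009 -0.0013 -1.    ]]
ft_force [1.1145 0.59   0.5528]
opening 0.09416954570334496
```

View pics/wrist2.png

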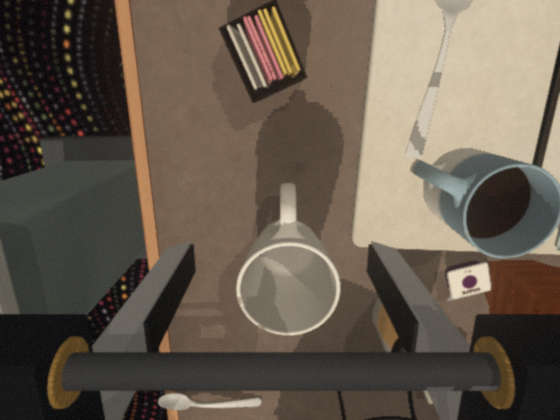

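View pics/z7.png

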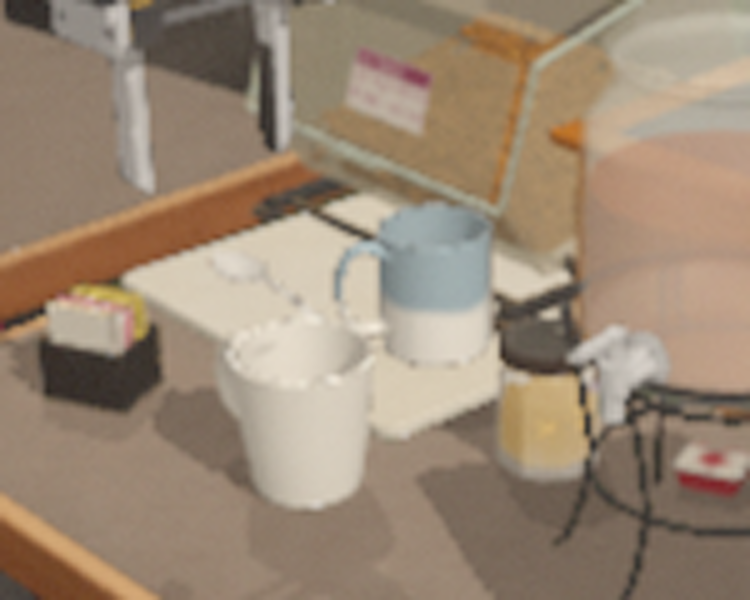

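```bash
python3 - <<'E'
from h import *
np.set_printoptions(precision=4,suppress=True)
a=cv2.imread('pics/wrist2.png')
cv2.imwrite('pics/z8.png',cv2.resize(a[170:340,220:360],None,fx=4.2,fy=3.5,interpolation=cv2.INTER_CUBIC))
print(onz('wrist2',(288.5,288),.096),onz('wrist2',(288,186),.08),onz('wrist2',(288,205),.084))
print(tri(('wrist2',(288.5,288)),('wrist1',(295.4,264.4))))
E
```

```text
[0.493  0.1258 0.096 ] [0.4935 0.2121 0.08  ] [0.4933 0.1968 0.084 ]
(array([0.4927, 0.1226, 0.0901]), [np.float64(0.00035247165389155444), np.float64(0.00035247165389164014)])
```

View pics/z8.png

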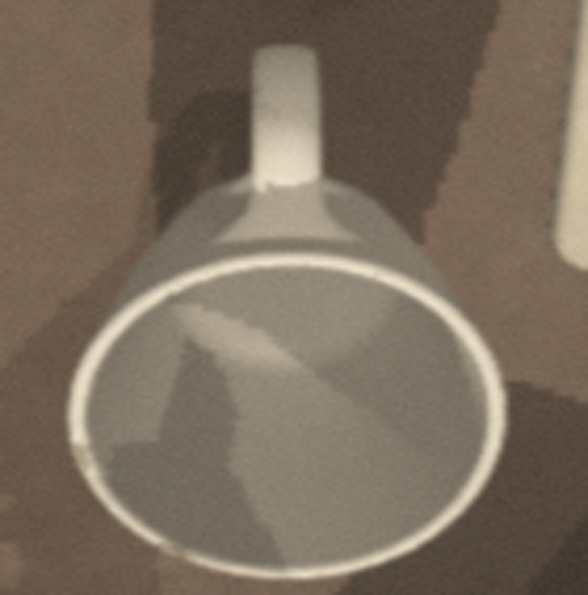

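```bash
python3 -m inch '[{"linear":[-0.002,0.002,0.035],"dr":[0,0,0]},{"linear":[-0.002,0.003,0.075],"dr":[0,0,0]},{"linear":[-0.002,0.003,0.115],"dr":[0,0,0]},{"linear":[-0.002,0.003,0.14],"dr":[0,0,0]},{"linear":[-0.002,0.003,0.152],"dr":[0,0,0]},{"linear":[-0.002,0.003,0.152],"dr":[0,0,0]}]'
python3 -m inch '[{"linear":[0,0,0],"dr":[0,0,0]},{"linear":[0,0,0],"dr":[0,0,0]},{"linear":[0,0,0],"dr":[0,0,0]},{"linear":[0,0,0],"dr":[0,0,0]},{"linear":[0,0,0],"dr":[0,0,0]},{"linear":[0,0,0],"dr":[0,0,0]}]' 255 60
python3 - <<'E'
from h import *
st();save('wrist','wrist3');save('scene','scene3')
a=cv2.imread('pics/scene3.png');b=cv2.imread('pics/wrist3.png')
cv2.imwrite('pics/z9.png',np.hstack([cv2.resize(a[150:270,180:330],None,fx=3,fy=3.5,interpolation=cv2.INTER_CUBIC),b[:,130:430]]))
E
```

```text
time: 3.65
eef_pos: [0.4924, 0.1985, 0.0512]
tool_rot: [[0.014, 1.0, -0.002], [1.0, -0.014, -0.001], [-0.001, -0.002, -1.0]]
ft_force: [0.0, -0.0, 0.2]
opening: 0.0937
time: 4.25
eef_pos: [0.4925, 0.1985, 0.0514]
tool_rot: [[0.014, 1.0, -0.002], [1.0, -0.014, -0.001], [-0.001, -0.002, -1.0]]
ft_force: [-0.3, 0.3, -1.0]
opening: 0.0494
time 4.25
joint_positions [-0.7619  0.4219  0.3154  2.0747 -0.2044  0.6759 -0.3262]
eef_pos [0.4925 0.1985 0.0514]
tool_rot [[ 0.0143  0.9999 -0.0018]
 [ 0.9999 -0.0143 -0.001 ]
 [-0.001  -0.0018 -1.    ]]
ft_force [-0.2672  0.2555 -0.9755]
opening 0.04936862925149594
```

View pics/z9.png

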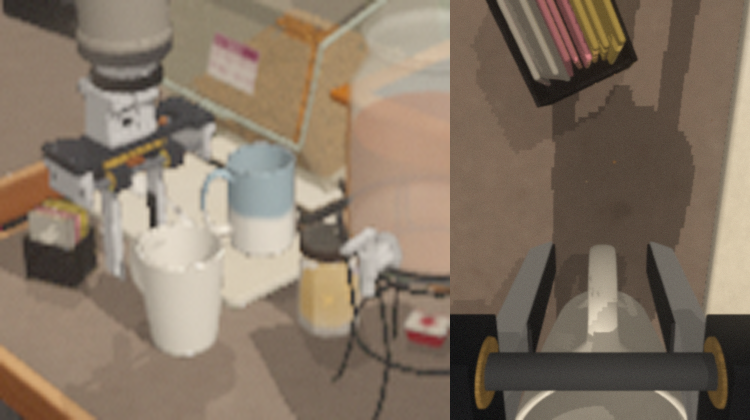

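```bash
python3 -m inch '[{"linear":[0,0,0],"dr":[0,0,0]},{"linear":[0,0,0],"dr":[0,0,0]},{"linear":[0,0,0],"dr":[0,0,0]},{"linear":[0,0,0],"dr":[0,0,0]},{"linear":[0,0,0],"dr":[0,0,0]},{"linear":[0,0,0],"dr":[0,0,0]},{"linear":[0,0,0],"dr":[0,0,0]},{"linear":[0,0,0],"dr":[0,0,0]}]'
python3 -m inch '[{"linear":[0,0,-0.01],"dr":[0,0,0]},{"linear":[0,0,-0.025],"dr":[0,0,0]},{"linear":[0,0,-0.045],"dr":[0,0,0]},{"linear":[0,0,-0.05],"dr":[0,0,0]},{"linear":[0,0,-0.05],"dr":[0,0,0]}]'
python3 - <<'E'
from h import *
st();save('wrist','wrist4');save('scene','scene4')
a=cv2.imread('pics/scene4.png');b=cv2.imread('pics/wrist4.png')
cv2.imwrite('pics/z10.png',np.hstack([cv2.resize(a[150:270,180:330],None,fx=3,fy=3.5,interpolation=cv2.INTER_CUBIC),b[:,130:430]]))
E
```

```text
time: 5.15
eef_pos: [0.4924, 0.1985, 0.0513]
tool_rot: [[0.014, 1.0, -0.002], [1.0, -0.014, -0.001], [-0.001, -0.002, -1.0]]
ft_force: [0.0, 0.4, 0.0]
opening: 0.0133
time: 5.65
eef_pos: [0.4928, 0.1988, 0.1021]
tool_rot: [[0.014, 1.0, -0.001], [1.0, -0.014, -0.0], [-0.0, -0.001, -1.0]]
ft_force: [-0.5, -0.3, -3.9]
opening: 0.0134
time 5.65
joint_positions [-0.7912  0.3423  0.3457  2.0449 -0.1628  0.7804 -0.362 ]
eef_pos [0.4928 0.1988 0.1021]
tool_rot [[ 0.0141  0.9999 -0.0007]
 [ 0.9999 -0.0141 -0.    ]
 [-0.     -0.0007 -1.    ]]
ft_force [-0.4842 -0.2505 -3.881 ]
opening 0.013362952093779279
```

View pics/z10.png

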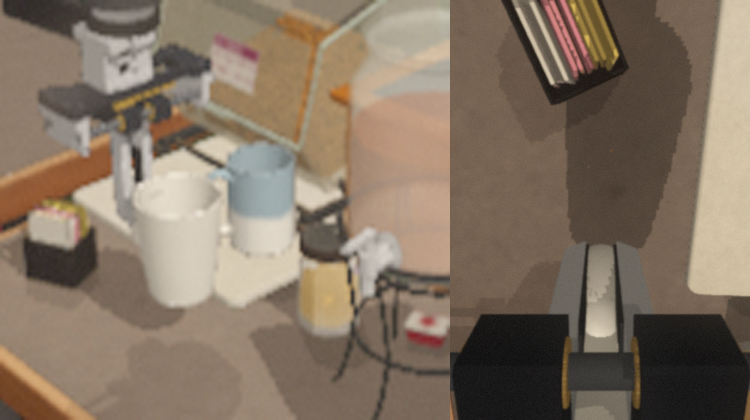

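```bash
python3 - <<'E'
from h import *
np.set_printoptions(precision=4,suppress=True)
for s in ((294,221),(302,233)):
  for t in ((326.7,206),(318,200),(312,196)): print(s,t,tri(('scene0',s),('top0',t)))
a=cv2.imread('pics/top0.png');b=cv2.imread('pics/scene0.png')
cv2.imwrite('pics/z11.png',np.hstack([cv2.resize(a[175:225,290:340],None,fx=8,fy=8,interpolation=cv2.INTER_CUBIC),cv2.resize(b[205:255,275:325],None,fx=8,fy=8,interpolation=cv2.INTER_CUBIC)]))
E
```

```text
(294, 221) (326.7, 206) (array([ 0.4531, -0.1443,  0.2014]), [np.float64(0.0010284420585548986), np.float64(0.0010284420585549142)])
(294, 221) (318, 200) (array([ 0.4795, -0.1284,  0.1926]), [np.float64(0.00777757395795795), np.float64(0.007777573957957864)])
(294, 221) (312, 196) (array([ 0.4978, -0.1171,  0.1865]), [np.float64(0.013748083897214216), np.float64(0.013748083897214271)])
(302, 233) (326.7, 206) (array([ 0.4724, -0.1572,  0.1662]), [np.float64(0.0012715356945602859), np.float64(0.0012715356945606085)])
(302, 233) (318, 200) (array([ 0.5   , -0.1412,  0.1563]), [np.float64(0.010377755256665629), np.float64(0.010377755256665452)])
(302, 233) (312, 196) (array([ 0.5191, -0.1299,  0.1493]), [np.float64(0.016560531838150778), np.float64(0.016560531838150965)])
```

View pics/z11.png

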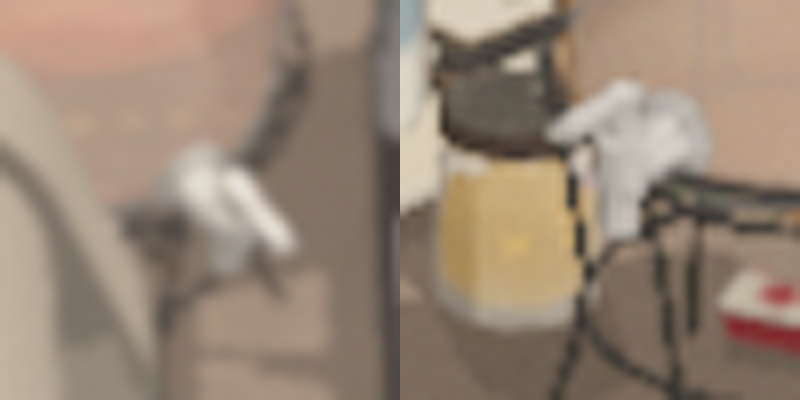

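```bash
python3 -m inch '[{"linear":[-0.015,-0.01,0],"dr":[0,0,-2]},{"linear":[-0.035,-0.026,0.003],"dr":[0,0,-6]},{"linear":[-0.055,-0.042,0.006],"dr":[0,0,-9]},{"linear":[-0.075,-0.058,0.01],"dr":[0,0,-12]},{"linear":[-0.095,-0.074,0.01],"dr":[0,0,-15]},{"linear":[-0.115,-0.088,0.01],"dr":[0,0,-18]},{"linear":[-0.128,-0.097,0.01],"dr":[0,0,-21]},{"linear":[-0.128,-0.097,0.01],"dr":[0,0,-21]}]'
python3 - <<'E'
from h import *
st();save('wrist','wrist5');save('scene','scene5')
E
```

```text
time: 6.55
eef_pos: [0.3915, 0.0701, 0.0905]
tool_rot: [[-0.345, 0.939, -0.004], [0.939, 0.345, -0.002], [-0.0, -0.005, -1.0]]
ft_force: [-0.3, 0.5, -3.0]
opening: 0.0129
time 6.55
joint_positions [-0.6377  0.1521  0.3251  2.3258 -0.0766  0.6778  0.096 ]
eef_pos [0.3915 0.0701 0.0905]
tool_rot [[-0.3449  0.9386 -0.0044]
 [ 0.9386  0.3449 -0.0019]
 [-0.0002 -0.0047 -1.    ]]
ft_force [-0.3234  0.5292 -3.0092]
opening 0.012932823804554665
```

View pics/scene5.png

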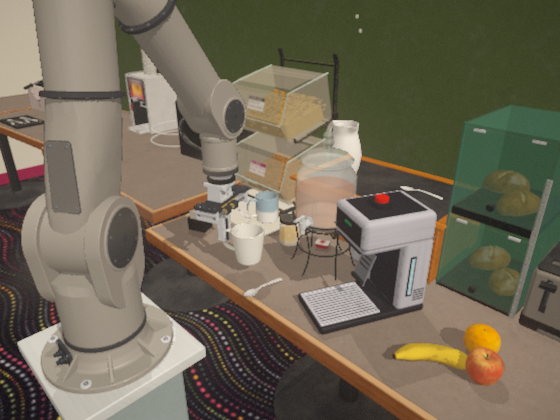

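View pics/wrist5.png

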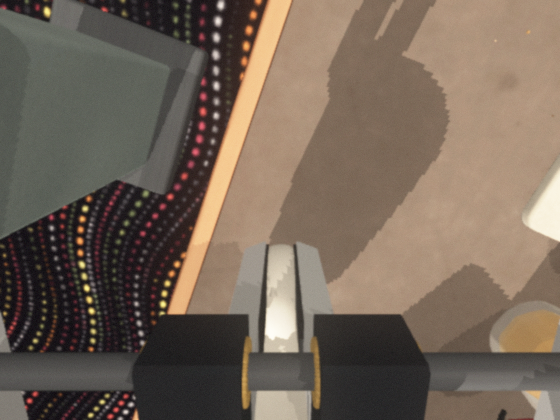

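```bash
python3 -m inch '[{"linear":[-0.015,-0.005,0],"dr":[0,0,0]},{"linear":[-0.035,-0.013,0],"dr":[0,0,0]},{"linear":[-0.055,-0.02,0],"dr":[0,0,0]},{"linear":[-0.075,-0.0275,0],"dr":[0,0,0]},{"linear":[-0.095,-0.035,0],"dr":[0,0,0]},{"linear":[-0.113,-0.0415,0],"dr":[0,0,0]},{"linear":[-0.121,-0.0445,0],"dr":[0,0,0]},{"linear":[-0.121,-0.0445,0],"dr":[0,0,0]}]'
python3 - <<'E'
from h import *
st();save('wrist','wrist6');save('scene','scene6')
a=cv2.imread('pics/scene6.png')
cv2.imwrite('pics/z12.png',cv2.resize(a[150:330,190:390],None,fx=4,fy=3.3,interpolation=cv2.INTER_CUBIC))
E
```

```text
time: 7.45
eef_pos: [0.3934, -0.0574, 0.0909]
tool_rot: [[-0.342, 0.94, -0.003], [0.94, 0.342, -0.002], [-0.001, -0.003, -1.0]]
ft_force: [-0.4, 0.3, -3.1]
opening: 0.0131
time 7.45
joint_positions [-0.4114  0.1532  0.4296  2.3319 -0.0991  0.6756  0.4408]
eef_pos [ 0.3934 -0.0574  0.0909]
tool_rot [[-0.3424  0.9396 -0.003 ]
 [ 0.9396  0.3424 -0.0016]
 [-0.0005 -0.0034 -1.    ]]
ft_force [-0.4039  0.295  -3.1472]
opening 0.013084215298751338
```

View pics/z12.png

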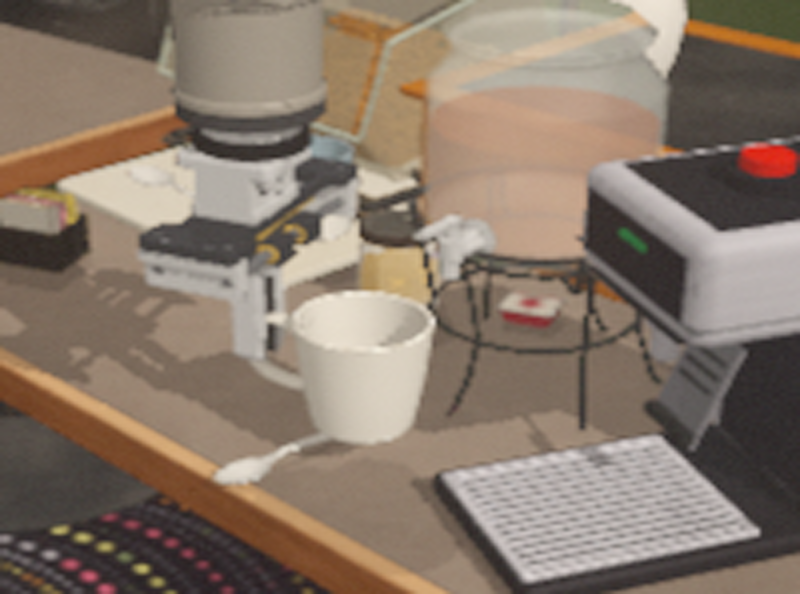

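```bash
python3 -m inch '[{"linear":[-0.008,-0.006,0],"dr":[0,0,-3]},{"linear":[-0.022,-0.018,0],"dr":[0,0,-9]},{"linear":[-0.036,-0.029,0],"dr":[0,0,-15]},{"linear":[-0.05,-0.04,0],"dr":[0,0,-21]},{"linear":[-0.064,-0.051,0],"dr":[0,0,-27]},{"linear":[-0.08,-0.064,0],"dr":[0,0,-33]},{"linear":[-0.092,-0.074,0],"dr":[0,0,-38]},{"linear":[-0.092,-0.074,0],"dr":[0,0,-38]}]'
python3 - <<'E'
from h import *
st();save('scene','scene7');save('wrist','wrist7')
a=cv2.imread('pics/scene7.png')
cv2.imwrite('pics/z13.png',cv2.resize(a[150:340,250:450],None,fx=4,fy=3.1,interpolation=cv2.INTER_CUBIC))
E
```

```text
time: 8.35
eef_pos: [0.3553, -0.1686, 0.0912]
tool_rot: [[-0.85, 0.527, -0.003], [0.527, 0.85, -0.001], [0.002, -0.003, -1.0]]
ft_force: [0.3, -0.7, -3.1]
opening: 0.0131
time 8.35
joint_positions [-0.1181  0.1446  0.4308  2.3405 -0.0929  0.6742  1.3974]
eef_pos [ 0.3553 -0.1686  0.0912]
tool_rot [[-0.8499  0.5269 -0.0031]
 [ 0.5269  0.8499 -0.0014]
 [ 0.0019 -0.0028 -1.    ]]
ft_force [ 0.3084 -0.6688 -3.1047]
opening 0.013059201861660534
```

View pics/z13.png

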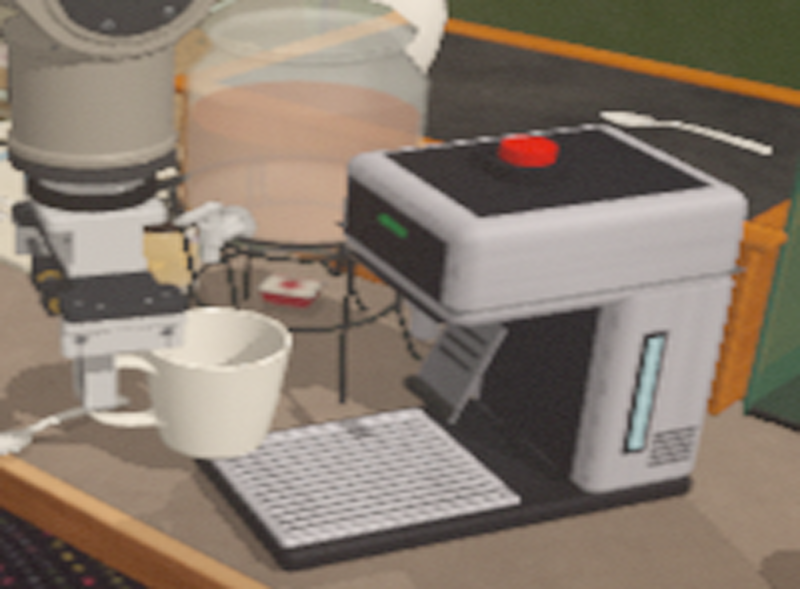

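View pics/wrist7.png

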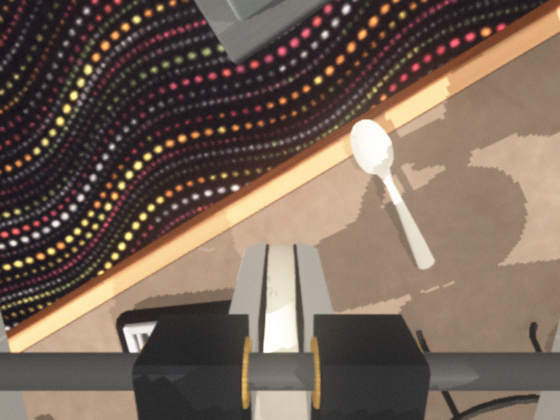

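```bash
python3 -m inch '[{"linear":[-0.008,-0.008,0],"dr":[0,0,-1]},{"linear":[-0.02,-0.021,0],"dr":[0,0,-2.5]},{"linear":[-0.032,-0.034,0],"dr":[0,0,-4]},{"linear":[-0.044,-0.047,0],"dr":[0,0,-5.5]},{"linear":[-0.054,-0.058,0],"dr":[0,0,-6.5]},{"linear":[-0.058,-0.061,0],"dr":[0,0,-7]},{"linear":[-0.058,-0.061,0],"dr":[0,0,-7]}]'
python3 - <<'E'
from h import *
st();save('scene','scene8');save('top','top8')
a=cv2.imread('pics/scene8.png')
cv2.imwrite('pics/z14.png',cv2.resize(a[150:340,250:450],None,fx=4,fy=3.1,interpolation=cv2.INTER_CUBIC))
a=cv2.imread('pics/top8.png')
cv2.imwrite('pics/z15.png',cv2.resize(a[115:255,270:410],None,fx=4.2,fy=4.2,interpolation=cv2.INTER_CUBIC))
E
```

```text
time: 9.15
eef_pos: [0.3733, -0.2493, 0.0911]
tool_rot: [[-0.906, 0.423, -0.003], [0.423, 0.906, -0.001], [0.002, -0.002, -1.0]]
ft_force: [-0.5, 0.0, -2.6]
opening: 0.0131
time 9.15
joint_positions [ 0.0529  0.2414  0.4452  2.2298 -0.1563  0.7015  1.7412]
eef_pos [ 0.3733 -0.2493  0.0911]
tool_rot [[-0.9063  0.4227 -0.0033]
 [ 0.4227  0.9063 -0.0011]
 [ 0.0025 -0.0024 -1.    ]]
ft_force [-0.4983  0.0458 -2.5649]
opening 0.013114902099158178
```

View pics/z14.png

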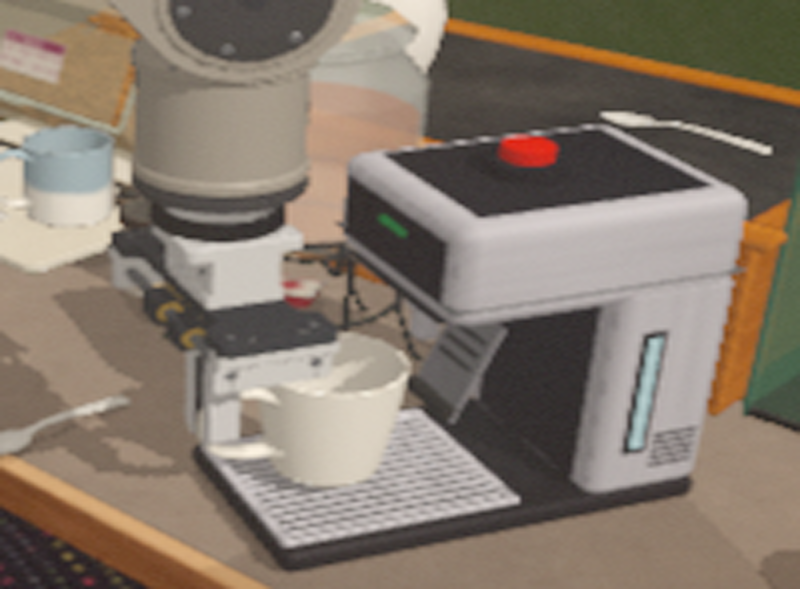

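View pics/z15.png

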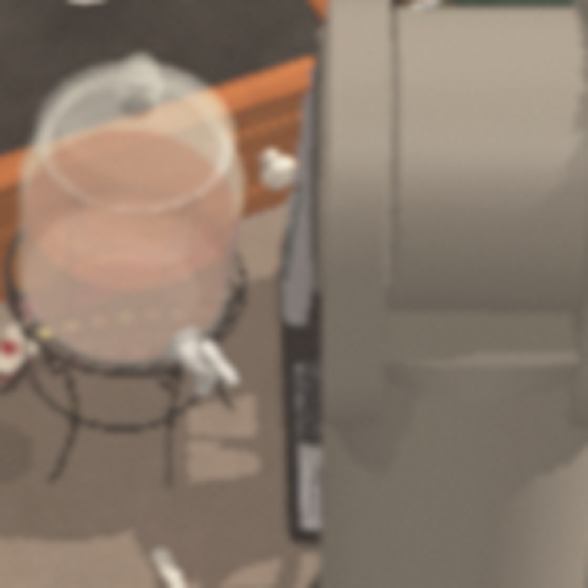

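```bash
python3 -m inch '[{"linear":[0,0,0.004],"dr":[0,0,0]},{"linear":[0,0,0.008],"dr":[0,0,0]},{"linear":[0,0,0.011],"dr":[0,0,0]},{"linear":[0,0,0.013],"dr":[0,0,0]},{"linear":[0,0,0.013],"dr":[0,0,0]}]'
python3 - <<'E'
from h import *
st()
E
```

```text
time: 9.75
eef_pos: [0.3727, -0.2486, 0.0778]
tool_rot: [[-0.906, 0.422, -0.004], [0.422, 0.906, -0.001], [0.003, -0.002, -1.0]]
ft_force: [-0.5, 0.0, -0.9]
opening: 0.0131
time 9.75
joint_positions [ 0.0633  0.2662  0.436   2.2402 -0.1762  0.6698  1.7596]
eef_pos [ 0.3727 -0.2486  0.0778]
tool_rot [[-0.9065  0.4223 -0.0039]
 [ 0.4223  0.9065 -0.0006]
 [ 0.0033 -0.0022 -1.    ]]
ft_force [-0.5407  0.0061 -0.9302]
opening 0.013118107820281588
```

```bash
python3 -m inch '[{"linear":[0,0,0.001],"dr":[0,0,0]},{"linear":[0,0,0.001],"dr":[0,0,0]}]'
python3 -m inch '[{"linear":[0,0,0],"dr":[0,0,0]},{"linear":[0,0,0],"dr":[0,0,0]},{"linear":[0,0,0],"dr":[0,0,0]},{"linear":[0,0,0],"dr":[0,0,0]},{"linear":[0,0,0],"dr":[0,0,0]},{"linear":[0,0,0],"dr":[0,0,0]},{"linear":[0,0,0],"dr":[0,0,0]},{"linear":[0,0,0],"dr":[0,0,0]}]' 120 60
python3 - <<'E'
from h import *
st();save('scene','scene9');save('wrist','wrist9')
a=cv2.imread('pics/scene9.png')
cv2.imwrite('pics/z16.png',cv2.resize(a[150:340,250:450],None,fx=4,fy=3.1,interpolation=cv2.INTER_CUBIC))
E
```

```text
time: 9.95
eef_pos: [0.3725, -0.2486, 0.0771]
tool_rot: [[-0.906, 0.423, -0.004], [0.423, 0.906, -0.0], [0.003, -0.002, -1.0]]
ft_force: [-5.3, 3.1, 11.5]
opening: 0.0133
time: 10.75
eef_pos: [0.3725, -0.2486, 0.0771]
tool_rot: [[-0.906, 0.422, -0.004], [0.422, 0.906, -0.0], [0.004, -0.002, -1.0]]
ft_force: [0.0, -0.4, 0.2]
opening: 0.0495
time 10.75
joint_positions [ 0.0643  0.2676  0.4354  2.2407 -0.1778  0.6685  1.7611]
eef_pos [ 0.3725 -0.2486  0.0771]
tool_rot [[-0.9064  0.4224 -0.004 ]
 [ 0.4225  0.9064 -0.0001]
 [ 0.0035 -0.0018 -1.    ]]
ft_force [ 0.0468 -0.3913  0.1579]
opening 0.049467562092777695
```

View pics/z16.png

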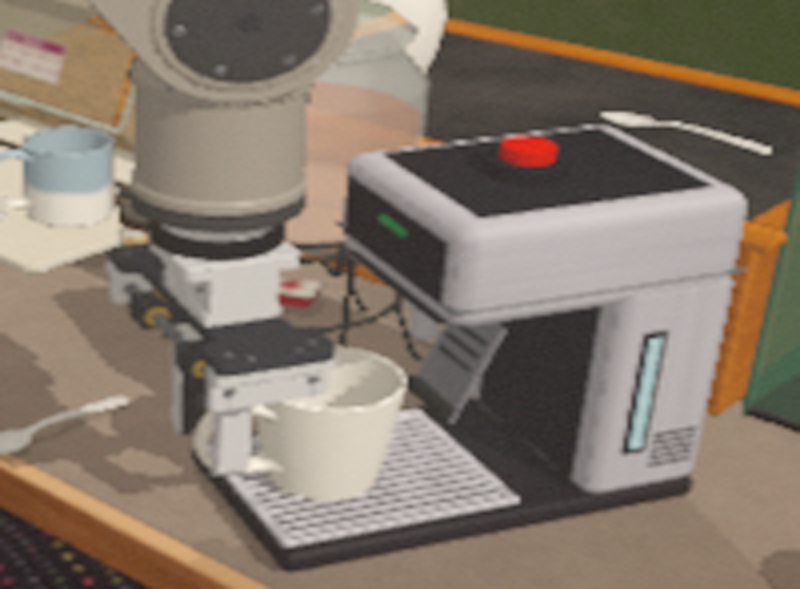

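View pics/wrist9.png

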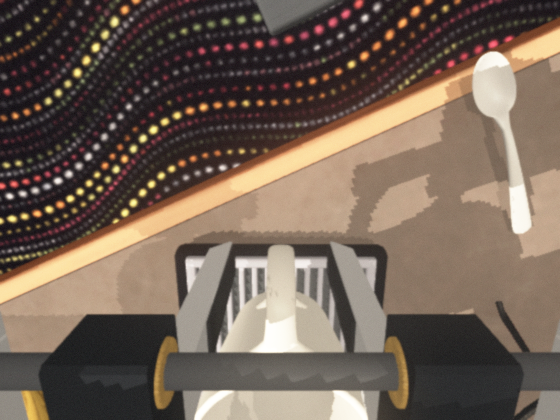

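```bash
python3 -m inch '[{"linear":[0,0,-0.02],"dr":[0,0,0]},{"linear":[0,0,-0.06],"dr":[0,0,0]},{"linear":[0,0,-0.11],"dr":[0,0,0]},{"linear":[0,0,-0.16],"dr":[0,0,0]},{"linear":[0,0,-0.21],"dr":[0,0,0]},{"linear":[0,0,-0.26],"dr":[0,0,0]},{"linear":[0,0,-0.28],"dr":[0,0,0]},{"linear":[-0.03,0,-0.28],"dr":[0,0,0]},{"linear":[-0.06,0,-0.28],"dr":[0,0,0]},{"linear":[-0.06,0,-0.28],"dr":[0,0,0]}]'
python3 -m inch '[{"linear":[0,0,0],"dr":[0,0,0]},{"linear":[0,0,0],"dr":[0,0,0]},{"linear":[0,0,0],"dr":[0,0,0]},{"linear":[0,0,0],"dr":[0,0,0]},{"linear":[0,0,0],"dr":[0,0,0]},{"linear":[0,0,0],"dr":[0,0,0]},{"linear":[0,0,0],"dr":[0,0,0]}]' 255 20
python3 - <<'E'
from h import *
st();save('scene','scene10');save('wrist','wrist10');save('top','top10')
a=cv2.imread('pics/scene10.png')
cv2.imwrite('pics/z17.png',cv2.resize(a[150:340,250:450],None,fx=4,fy=3.1,interpolation=cv2.INTER_CUBIC))
E
```

```text
time: 11.85
eef_pos: [0.4303, -0.2744, 0.3564]
tool_rot: [[-0.907, 0.422, -0.005], [0.422, 0.907, -0.001], [0.004, -0.003, -1.0]]
ft_force: [-0.2, -0.2, -0.3]
opening: 0.0499
time: 12.55
eef_pos: [0.4302, -0.2744, 0.3565]
tool_rot: [[-0.907, 0.422, -0.004], [0.422, 0.907, -0.001], [0.004, -0.003, -1.0]]
ft_force: [-0.5, 0.2, 0.3]
opening: 0.0003
time 12.55
joint_positions [-0.0376  0.0365  0.4988  1.7945 -0.0151  1.3186  1.6003]
eef_pos [ 0.4302 -0.2744  0.3565]
tool_rot [[-0.9067  0.4217 -0.0044]
 [ 0.4217  0.9067 -0.001 ]
 [ 0.0036 -0.0028 -1.    ]]
ft_force [-0.54    0.2082  0.2907]
opening 0.0002900776305928017
```

View pics/z17.png

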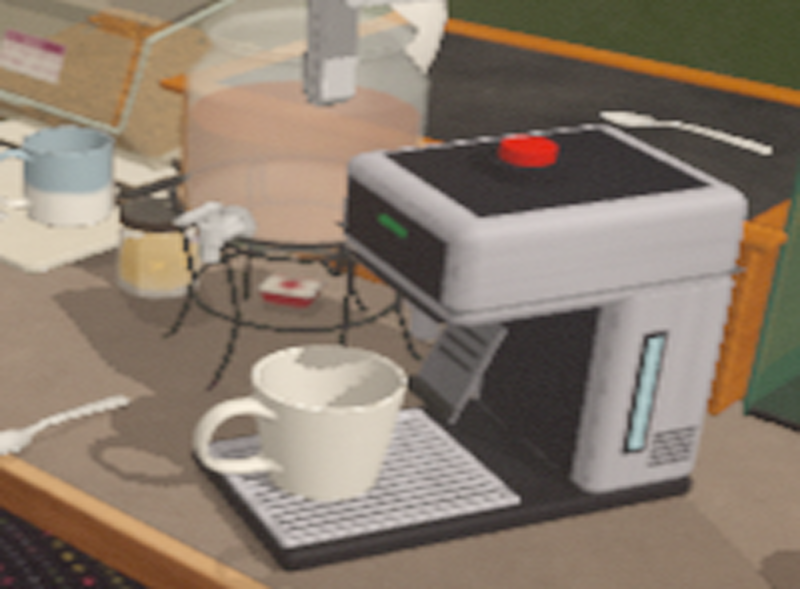

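View pics/wrist10.png

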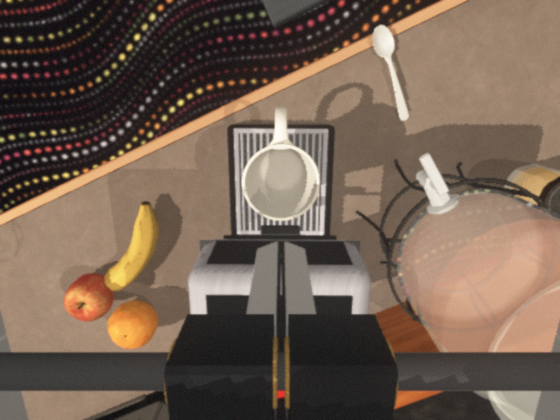

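```bash
python3 - <<'E'
from h import *
np.set_printoptions(precision=4,suppress=True)
print('btn',onz('wrist10',(281,394),.296))
D=np.array([.5367,-.328]);X=np.array([.906,-.423]);Y=np.array([.423,.906])
c=onz('wrist10',(281,180.5),.122);print('mug',c,'disp',(c[:2]-D)@X,(c[:2]-D)@Y)
q=lambda u,v:(250+u/4,150+v/3.1)
c=onz('scene10',q(329,378),.122);print('mug',c,'disp',(c[:2]-D)@X,(c[:2]-D)@Y)
for uv in((238,127),(329,127)):
  p=onz('wrist10',uv,.026);print('tray front corner',p,(p[:2]-D)@X,(p[:2]-D)@Y)
for uv in ((229,125),(334,125)):
  p=onz('wrist10',uv,.026);print('black corner',p,(p[:2]-D)@X,(p[:2]-D)@Y)
p=onz('scene10',(382.3,197.6),.296)[:2];print('btn disp',p,(p-D)@X,(p-D)@Y)
E
```

```text
btn [ 0.5603 -0.3345  0.296 ]
mug [ 0.4385 -0.2782  0.122 ] disp -0.11001519397836997 0.003643661740137635
mug [ 0.4399 -0.2845  0.122 ] disp -0.10612316966011782 -0.001593516060945312
tray front corner [ 0.3659 -0.3093  0.026 ] -0.16266835329741489 -0.05532161985426507
tray front corner [ 0.4183 -0.1966  0.026 ] -0.16280788839145693 0.06893229358943478
black corner [ 0.3583 -0.3192  0.026 ] -0.1653316613131807 -0.06751171518155602
black corner [ 0.4187 -0.1894  0.026 ] -0.16549045833232143 0.0756394192062022
btn disp [ 0.5481 -0.3325] 0.012188134547876473 0.0007722163109085372
```

```bash
python3 -m inch '[{"linear":[-0.03,-0.001,0],"dr":[0,0,0]},{"linear":[-0.065,-0.002,0],"dr":[0,0,0]},{"linear":[-0.1,-0.003,0],"dr":[0,0,0]},{"linear":[-0.13,-0.003,0],"dr":[0,0,0]},{"linear":[-0.13,-0.003,0.03],"dr":[0,0,0]},{"linear":[-0.13,-0.003,0.04],"dr":[0,0,0]},{"linear":[-0.13,-0.003,0.04],"dr":[0,0,0]}]'
python3 - <<'E'
from h import *
st();save('scene','scene11');save('top','top11')
a=cv2.imread('pics/scene11.png');b=cv2.imread('pics/top11.png')
cv2.imwrite('pics/z18.png',np.hstack([cv2.resize(a[150:250,330:430],None,fx=4,fy=4,interpolation=cv2.INTER_CUBIC),cv2.resize(b[100:200,310:410],None,fx=4,fy=4,interpolation=cv2.INTER_CUBIC)]))
E
```

```text
time: 13.4
eef_pos: [0.5458, -0.3315, 0.3145]
tool_rot: [[-0.907, 0.422, -0.007], [0.422, 0.907, 0.0], [0.007, -0.003, -1.0]]
ft_force: [-1.0, -0.2, 0.0]
opening: 0.0008
time 13.4
joint_positions [ 0.0451  0.3258  0.5244  1.5845 -0.164   1.2828  1.7297]
eef_pos [ 0.5458 -0.3315  0.3145]
tool_rot [[-0.9067  0.4218 -0.0074]
 [ 0.4218  0.9067  0.0001]
 [ 0.0068 -0.003  -1.    ]]
ft_force [-0.9961 -0.1507  0.0077]
opening 0.0007676144372929798
```

View pics/z18.png

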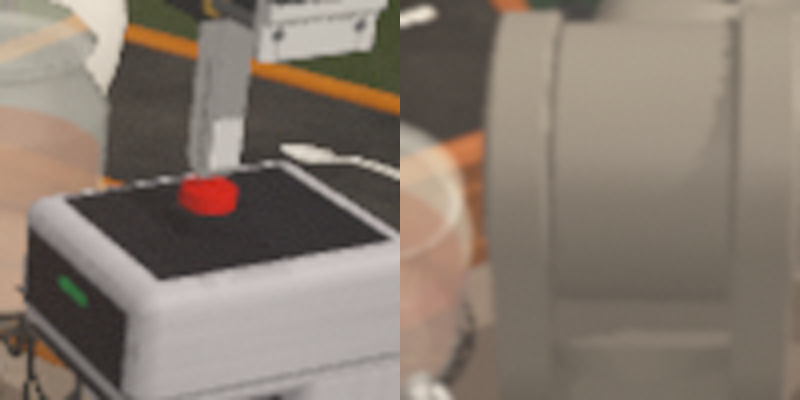

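```bash
python3 - <<'E'
from h import *
print(proj('scene11',[.5458,-.3315,.3065]),proj('scene11',[.5458,-.3315,.296]),proj('scene11',[.5458,-.3315,.286]))
h=cv2.cvtColor(load('scene11')[3],cv2.COLOR_RGB2HSV)
m=((h[...,0]<6)|(h[...,0]>174))&(h[...,1]>180)&(h[...,2]>100)
ys,xs=np.nonzero(m);k=(abs(xs-382)<15)&(abs(ys-198)<15);print(xs[k].min(),xs[k].max(),ys[k].min(),ys[k].max())
E
```

```text
[381.82985625 193.55291753] [381.38357295 197.76657349] [380.9622812  201.74426767]
375 388 195 203
```

```bash
python3 -m inch '[{"linear":[0.003,0,0.005],"dr":[0,0,0]},{"linear":[0.003,0.001,0.01],"dr":[0,0,0]},{"linear":[0.003,0.001,0.013],"dr":[0,0,0]},{"linear":[0.003,0.001,0.013],"dr":[0,0,0]}]'
python3 - <<'E'
from h import *
st()
E
```

```text
time: 13.9
eef_pos: [0.5441, -0.3297, 0.304]
tool_rot: [[-0.907, 0.422, -0.004], [0.422, 0.907, -0.001], [0.003, -0.002, -1.0]]
ft_force: [-1.8, 0.7, 3.1]
opening: 0.0006
time 13.9
joint_positions [ 0.0433  0.325   0.5223  1.6077 -0.1653  1.2566  1.7301]
eef_pos [ 0.5441 -0.3297  0.304 ]
tool_rot [[-0.9067  0.4217 -0.0038]
 [ 0.4217  0.9067 -0.001 ]
 [ 0.003  -0.0025 -1.    ]]
ft_force [-1.8051  0.6824  3.121 ]
opening 0.0006055802641929164
```

```bash
python3 -m inch '[{"linear":[0,0,0.002],"dr":[0,0,0]},{"linear":[0,0,0.004],"dr":[0,0,0]},{"linear":[0,0,0.005],"dr":[0,0,0]},{"linear":[0,0,0.005],"dr":[0,0,0]}]'
python3 - <<'E'
from h import *
st()
E
```

```text
time: 14.3
eef_pos: [0.5442, -0.3298, 0.3005]
tool_rot: [[-0.907, 0.422, -0.002], [0.422, 0.907, -0.001], [0.002, -0.002, -1.0]]
ft_force: [-6.1, 5.1, 21.0]
opening: 0.0001
time 14.3
joint_positions [ 0.0442  0.3267  0.5217  1.613  -0.1673  1.2487  1.7317]
eef_pos [ 0.5442 -0.3298  0.3005]
tool_rot [[-0.9067  0.4218 -0.0024]
 [ 0.4218  0.9067 -0.0009]
 [ 0.0018 -0.0018 -1.    ]]
ft_force [-6.1121  5.1398 20.9583]
opening 0.0001392858029890585
```

```bash
python3 -m inch '[{"linear":[0,0,0],"dr":[0,0,0]},{"linear":[0,0,0],"dr":[0,0,0]}]'
python3 - <<'E'
from h import *
save('scene','scene12');st()
a=cv2.imread('pics/scene12.png')
cv2.imwrite('pics/z19.png',cv2.resize(a[150:250,330:430],None,fx=5,fy=5,interpolation=cv2.INTER_CUBIC))
E
python3 -m inch '[{"linear":[0,0,-0.01],"dr":[0,0,0]},{"linear":[0,0,-0.03],"dr":[0,0,0]},{"linear":[0,0,-0.05],"dr":[0,0,0]},{"linear":[0,0,-0.055],"dr":[0,0,0]}]'
python3 - <<'E'
from h import *
save('scene','scene13');st()
a=cv2.imread('pics/scene13.png')
cv2.imwrite('pics/z20.png',cv2.resize(a[150:340,250:450],None,fx=4,fy=3.1,interpolation=cv2.INTER_CUBIC))
E
```

```text
time: 14.5
eef_pos: [0.5441, -0.3298, 0.3009]
tool_rot: [[-0.907, 0.422, -0.002], [0.422, 0.907, -0.001], [0.002, -0.002, -1.0]]
ft_force: [-2.4, 1.4, 5.0]
opening: 0.0008
time 14.55
joint_positions [ 0.0443  0.3263  0.5216  1.6129 -0.1673  1.249   1.7317]
eef_pos [ 0.5441 -0.3298  0.3008]
tool_rot [[-0.9067  0.4218 -0.0022]
 [ 0.4218  0.9067 -0.0007]
 [ 0.0017 -0.0016 -1.    ]]
ft_force [-2.8471  2.519   8.9838]
opening 0.00021043789885036594
time: 14.95
eef_pos: [0.5449, -0.3302, 0.3581]
tool_rot: [[-0.907, 0.422, 0.0], [0.422, 0.907, -0.002], [-0.001, -0.001, -1.0]]
ft_force: [-0.3, 0.5, -1.1]
opening: 0.0001
time 15.0
joint_positions [ 0.0367  0.2958  0.5319  1.53   -0.1505  1.3562  1.7169]
eef_pos [ 0.5448 -0.3301  0.3576]
tool_rot [[-0.9067  0.4218  0.    ]
 [ 0.4218  0.9067 -0.0016]
 [-0.0007 -0.0014 -1.    ]]
ft_force [ 0.1038  0.6695 -0.2096]
opening 0.0003972216807406492
```

View pics/z19.png

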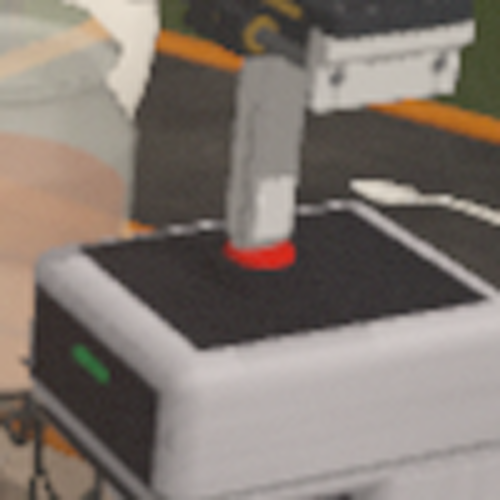

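View pics/z20.png

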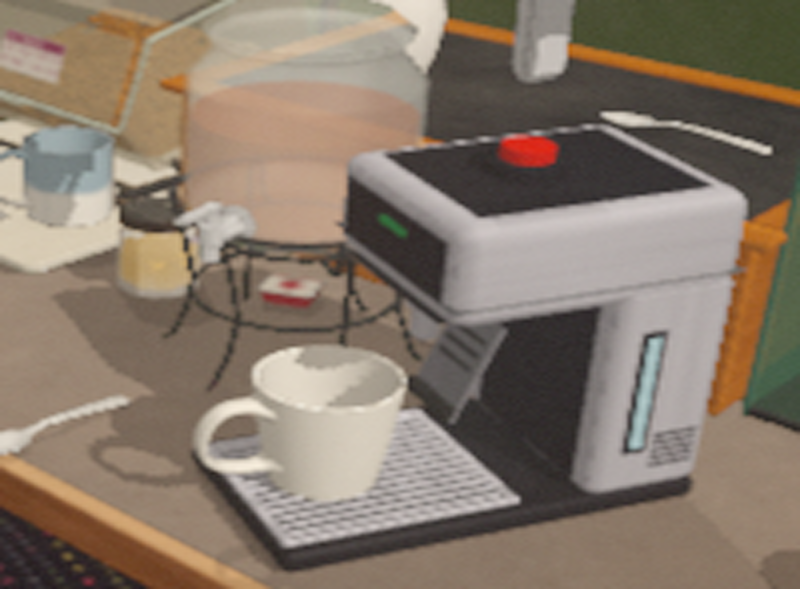

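```bash
python3 -m inch '[{"linear":[0.03,0,0],"dr":[0,0,0]},{"linear":[0.07,0,0],"dr":[0,0,0]},{"linear":[0.11,0,0],"dr":[0,0,0]},{"linear":[0.15,0.001,0],"dr":[0,0,0]},{"linear":[0.18,0.001,0],"dr":[0,0,0]},{"linear":[0.193,0.001,0],"dr":[0,0,0]},{"linear":[0.193,0.001,0.04],"dr":[0,-3,0]},{"linear":[0.193,0.001,0.08],"dr":[0,-6,0]},{"linear":[0.193,0.001,0.12],"dr":[0,-6,0]},{"linear":[0.193,0.001,0.15],"dr":[0,-6,0]},{"linear":[0.193,0.001,0.15],"dr":[0,-6,0]}]' 120 60
python3 - <<'E'
from h import *
save('wrist','wrist14');st()
o=readout.get_obs();d=np.array([.371,-.248,.0785])-np.array(o['eef_pos']);print('tool delta',np.array(o['tool_rot']).T@d)
E
```

```text
time: 16.1
eef_pos: [0.3684, -0.2473, 0.2043]
tool_rot: [[-0.902, 0.422, 0.089], [0.419, 0.907, -0.045], [-0.099, -0.003, -0.995]]
ft_force: [-0.4, 0.4, 0.4]
opening: 0.0495
time 16.15
joint_positions [-0.0702 -0.0408  0.5101  2.1982  0.0288  0.8771  1.5586]
eef_pos [ 0.3696 -0.2479  0.2065]
tool_rot [[-0.902   0.422   0.0912]
 [ 0.4195  0.9066 -0.0455]
 [-0.1019 -0.0027 -0.9948]]
ft_force [-0.2467  0.7343  0.9743]
opening 0.04995691943191549
tool delta [0.0117 0.0009 0.1275]
```

View pics/wrist14.png

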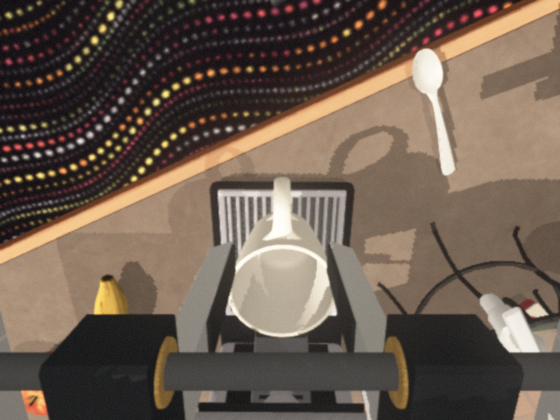

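```bash
python3 -m inch '[{"linear":[0.003,0.001,0.03],"dr":[0,0,0]},{"linear":[0.006,0.001,0.065],"dr":[0,0,0]},{"linear":[0.009,0.001,0.1],"dr":[0,0,0]},{"linear":[0.011,0.001,0.12],"dr":[0,0,0]},{"linear":[0.012,0.001,0.1275],"dr":[0,0,0]},{"linear":[0.012,0.001,0.1275],"dr":[0,0,0]}]'
python3 - <<'E'
from h import *
save('wrist','wrist15');save('scene','scene15');st()
a=cv2.imread('pics/scene15.png');b=cv2.imread('pics/wrist15.png')
cv2.imwrite('pics/z21.png',np.hstack([cv2.resize(a[180:340,270:400],None,fx=3.4,fy=2.625,interpolation=cv2.INTER_CUBIC),b[:,130:430]]))
E
```

```text
time: 16.75
eef_pos: [0.3715, -0.248, 0.0788]
tool_rot: [[-0.902, 0.422, 0.091], [0.419, 0.907, -0.045], [-0.102, -0.003, -0.995]]
ft_force: [0.8, 0.0, 0.5]
opening: 0.0496
time 16.85
joint_positions [-0.0049  0.2086  0.5023  2.3212 -0.1998  0.5415  1.7847]
eef_pos [ 0.3719 -0.2482  0.0798]
tool_rot [[-0.9018  0.4221  0.0929]
 [ 0.4196  0.9066 -0.0457]
 [-0.1035 -0.0023 -0.9946]]
ft_force [-0.2927 -0.0287  0.7982]
opening 0.04980363452773526
```

View pics/z21.png

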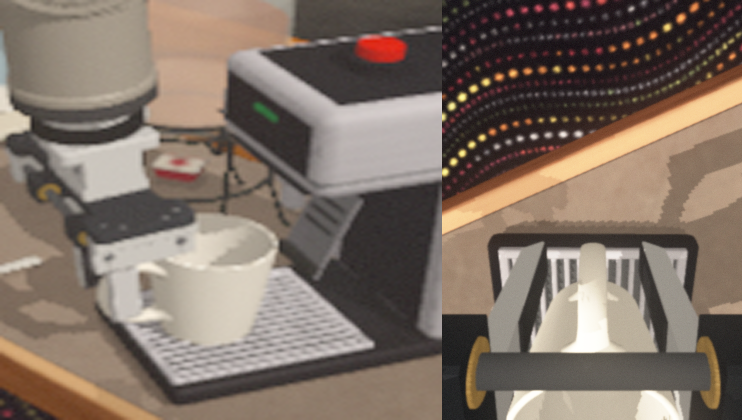

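```bash
python3 -m inch '[{"linear":[0,0,0],"dr":[0,0,0]},{"linear":[0,0,0],"dr":[0,0,0]},{"linear":[0,0,0],"dr":[0,0,0]},{"linear":[0,0,0],"dr":[0,0,0]},{"linear":[0,0,0],"dr":[0,0,0]},{"linear":[0,0,0],"dr":[0,0,0]},{"linear":[0,0,0],"dr":[0,0,0]},{"linear":[0,0,0],"dr":[0,0,0]}]' 255 60
python3 - <<'E'
from h import *
save('wrist','wrist16');st()
o=readout.get_obs();print('unit fwd',np.array(o['tool_rot']).T@[.906,-.423,0])
E
```

```text
time: 17.65
eef_pos: [0.3718, -0.2481, 0.0798]
tool_rot: [[-0.902, 0.422, 0.093], [0.42, 0.907, -0.046], [-0.103, -0.002, -0.995]]
ft_force: [-1.3, 1.1, 4.9]
opening: 0.0133
time 17.7
joint_positions [-0.0055  0.2086  0.5029  2.3213 -0.2002  0.5417  1.785 ]
eef_pos [ 0.3719 -0.2481  0.0798]
tool_rot [[-0.9018  0.422   0.0929]
 [ 0.4196  0.9066 -0.0456]
 [-0.1034 -0.0022 -0.9946]]
ft_force [-1.5279  2.3736  5.5273]
opening 0.012688102208344461
unit fwd [-0.9945 -0.0011  0.1034]
```

```bash
python3 -m inch '[{"linear":[-0.005,0,0.0005],"dr":[0,0,0]},{"linear":[-0.01,0,0.001],"dr":[0,0,0]},{"linear":[-0.0149,0,0.0015],"dr":[0,0,0]},{"linear":[-0.0199,0,0.002],"dr":[0,0,0]},{"linear":[-0.0249,0,0.0026],"dr":[0,0,0]},{"linear":[-0.0298,0,0.0031],"dr":[0,0,0]},{"linear":[-0.0298,0,0.0031],"dr":[0,0,0]}]'
python3 - <<'E'
from h import *
save('scene','scene17');st()
o=readout.get_obs();D=np.array([.5367,-.328]);X=np.array([.906,-.423]);p=np.array(o['eef_pos'])[:2]
print('fwd force',np.array(o['ft_force'])[:2]@X,'disp x tcp',(p-D)@X,'mug',(p-D)@X+.078, 'lat',(p-D)@[.423,.906])
a=cv2.imread('pics/scene17.png')
cv2.imwrite('pics/z22.png',cv2.resize(a[200:330,280:410],None,fx=4.5,fy=4.5,interpolation=cv2.INTER_CUBIC))
E
```

```text
time: 18.4
eef_pos: [0.3961, -0.2596, 0.0794]
tool_rot: [[-0.902, 0.423, 0.088], [0.421, 0.906, -0.042], [-0.097, -0.001, -0.995]]
ft_force: [-23.4, 12.3, 35.2]
opening: 0.013
time 18.45
joint_positions [ 0.016   0.2561  0.4897  2.2629 -0.2316  0.5653  1.8111]
eef_pos [ 0.3961 -0.2596  0.0794]
tool_rot [[-0.902   0.4228  0.0881]
 [ 0.4206  0.9062 -0.0422]
 [-0.0976 -0.001  -0.9952]]
ft_force [-22.5549  10.9493  33.2182]
opening 0.013029252242880941
fwd force -25.066303704472745 disp x tcp -0.15628117228085572 mug -0.07828117228085572 lat 0.0024998276449662194
```

View pics/z22.png

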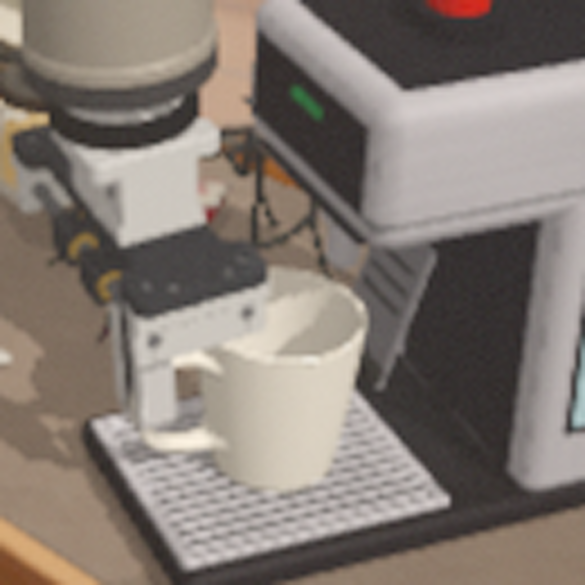

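```bash
python3 -m inch '[{"linear":[0,0,-0.001],"dr":[0,0,0]},{"linear":[0,0,-0.001],"dr":[0,0,0]}]'
cat >> h.py <<'E'
def chk():
    o=readout.get_obs();D=np.array([.5367,-.328]);X=np.array([.906,-.423]);p=np.array(o['eef_pos'])[:2];R=np.array(o['tool_rot'])
    np.set_printoptions(precision=4,suppress=True)
    print('t',o['time'],'F',np.array(o['ft_force']),'M',np.array(o['moment']),'fwd F',np.array(o['ft_force'])[:2]@X,'mug x',(p-D)@X+.078,'lat',(p-D)@[.423,.906],'z',o['eef_pos'][2],'op',o['opening'])
    print('fwd',R.T@[.906,-.423,0],'up',R.T@[0,0,1])
E
python3 -c "
from h import *
chk()"
```

```text
time: 18.65
eef_pos: [0.3953, -0.2593, 0.0801]
tool_rot: [[-0.902, 0.423, 0.087], [0.421, 0.906, -0.042], [-0.096, -0.001, -0.995]]
ft_force: [-3.8, 1.9, 0.8]
opening: 0.013
t 18.65 F [-3.79    1.9386  0.7589] M [0.522  1.0209 0.0843] fwd F -4.2537527695855015 mug x -0.07915211405414256 lat 0.0024141270330852514 z 0.08009577035056091 op 0.013018583409924202
fwd [-0.9952 -0.0001  0.0963] up [-0.0963 -0.001  -0.9953]
```

```bash
python3 -m inch '[{"linear":[-0.004,0,0.0001],"dr":[0,0,0]},{"linear":[-0.008,0,0.0004],"dr":[0,0,0]},{"linear":[-0.012,0,0.0008],"dr":[0,0,0]},{"linear":[-0.012,0,0.0008],"dr":[0,0,0]}]'
python3 -c "
from h import *
chk()"
```

```text
time: 19.05
eef_pos: [0.4061, -0.2644, 0.0801]
tool_rot: [[-0.902, 0.423, 0.086], [0.421, 0.906, -0.041], [-0.095, -0.001, -0.995]]
ft_force: [-1.1, 1.6, -0.4]
opening: 0.0132
t 19.05 F [-1.1332  1.6475 -0.3644] M [0.2675 0.4572 0.0145] fwd F -1.723624865204648 mug x -0.06724909248680362 lat 0.002396096167549076 z 0.08012142035340082 op 0.013222181951062862
fwd [-0.9953 -0.0002  0.0954] up [-0.0954 -0.0012 -0.9954]
```

```bash
python3 -m inch '[{"linear":[-0.004,0,0.0002],"dr":[0,0,0]},{"linear":[-0.008,0,0.0005],"dr":[0,0,0]},{"linear":[-0.012,0,0.0009],"dr":[0,0,0]},{"linear":[-0.012,0,0.0009],"dr":[0,0,0]}]'
python3 -c "
from h import *
chk();save('scene','scene18');save('wrist','wrist18')
a=cv2.imread('pics/scene18.png')
cv2.imwrite('pics/z23.png',cv2.resize(a[200:330,280:410],None,fx=4.5,fy=4.5,interpolation=cv2.INTER_CUBIC))
"
```

```text
time: 19.45
eef_pos: [0.4167, -0.2693, 0.0801]
tool_rot: [[-0.902, 0.423, 0.085], [0.421, 0.906, -0.041], [-0.094, -0.001, -0.996]]
ft_force: [-4.6, 2.2, 0.1]
opening: 0.0128
t 19.45 F [-4.5558  2.1861  0.0771] M [ 0.4018  0.762  -0.0284] fwd F -5.052329501041095 mug x -0.05557591395409274 lat 0.0024066499786728037 z 0.0800530901735627 op 0.012805818128305614
fwd [-0.9954 -0.0002  0.0942] up [-0.0942 -0.0012 -0.9955]
```

View pics/z23.png

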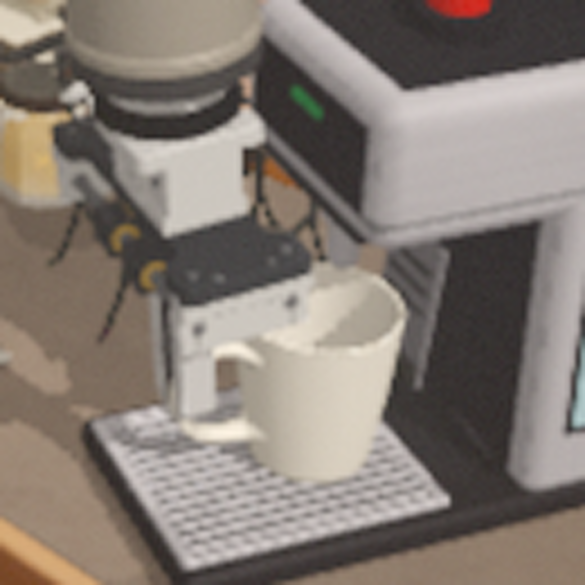

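View pics/wrist18.png

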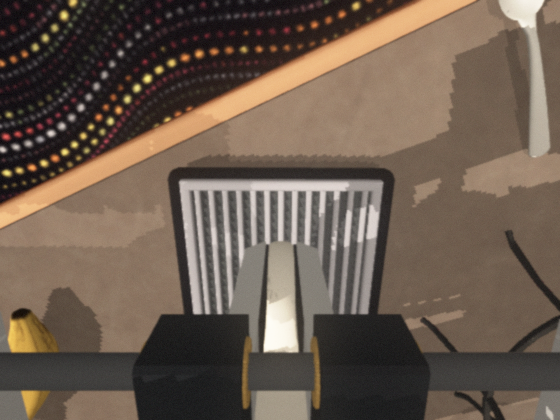

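```bash
python3 - <<'E'
from h import *
np.set_printoptions(precision=4,suppress=True)
D=np.array([.5367,-.328,0]);X=np.array([.906,-.423,0]);Y=np.array([.423,.906,0])
def pl(fn,uv,y=-.026):
    c,d=ray(fn,uv);s=(y-(c-D)@Y)/(d@Y);p=c+s*d;return (p-D)@X,p[2]
print('rest',pl('scene10',(250+455/4,150+420/3.1)),'rest17',pl('scene17',(364.9,286.7)),'now',pl('scene18',(373.3,286.2)))
for n in('scene17','scene18'):
    a=load(n)[3][:,:,::-1]
    cv2.imwrite(f'pics/zp_{n}.png',cv2.resize(a[240:300,345:395],None,fx=10,fy=10,interpolation=cv2.INTER_CUBIC))
# predicted projections at rest and straight of mug rim centre
for x in (-.06,-.055,-.05,-.045): print(x,proj('scene18',D+x*X+[0,0,.122]))
E
python3 -c "
import cv2,numpy as np
cv2.imwrite('pics/z24.png',np.hstack([cv2.imread('pics/zp_scene17.png')[:, :400],cv2.imread('pics/zp_scene18.png')[:, :400]]))"
```

```text
rest (np.float64(-0.03172613728725777), np.float64(0.08143016678898019)) rest17 (np.float64(-0.028175480790746218), np.float64(0.07700351906364533)) now (np.float64(-0.004535642557861725), np.float64(0.07271259344129255))
-0.06 [349.3108 267.9197]
-0.055 [351.1637 267.5288]
-0.05 [353.0112 267.139 ]
-0.045 [354.8535 266.7503]
```

View pics/z24.png

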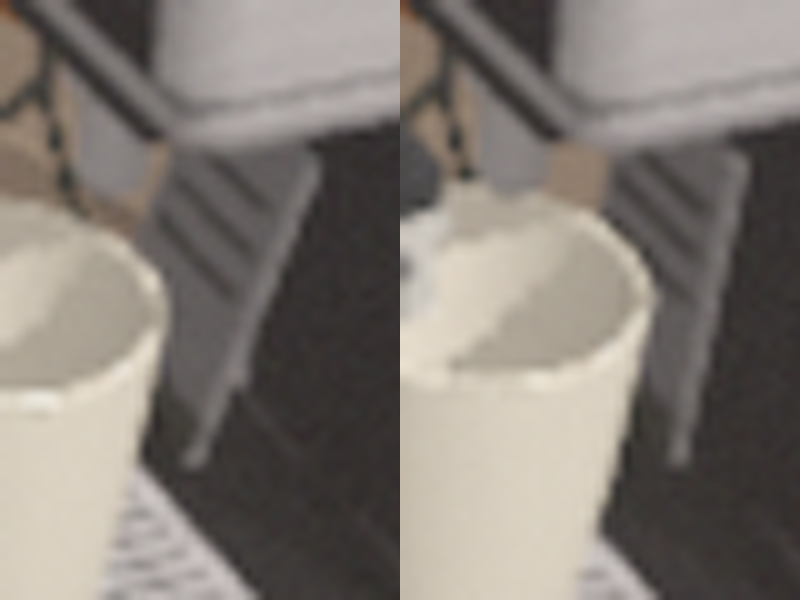

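```bash
python3 -m inch '[{"linear":[-0.004,0,0.0002],"dr":[0,0,0]},{"linear":[-0.008,0,0.0005],"dr":[0,0,0]},{"linear":[-0.0105,0,0.0007],"dr":[0,0,0]},{"linear":[-0.0105,0,0.0007],"dr":[0,0,0]},{"linear":[-0.0105,0,0.0007],"dr":[0,0,0]}]'
python3 -c "
from h import *
chk();save('scene','scene19');save('wrist','wrist19');save('top','top19');chk()
a=cv2.imread('pics/scene19.png')
cv2.imwrite('pics/z25.png',cv2.resize(a[180:330,280:430],None,fx=4,fy=4,interpolation=cv2.INTER_CUBIC))
cv2.imwrite('pics/z26.png',cv2.resize(a[240:300,345:395],None,fx=10,fy=10,interpolation=cv2.INTER_CUBIC))
"
```

```text
time: 20.05
eef_pos: [0.4258, -0.2736, 0.0802]
tool_rot: [[-0.902, 0.423, 0.084], [0.421, 0.906, -0.041], [-0.094, -0.001, -0.996]]
ft_force: [-5.0, 2.0, 0.8]
opening: 0.0134
t 20.05 F [-4.9912  2.0034  0.8301] M [0.4944 1.042  0.03  ] fwd F -5.36950624583134 mug x -0.04546058433865001 lat 0.002372761051557473 z 0.0801629510756397 op 0.013401021956766672
fwd [-0.9955 -0.0002  0.0938] up [-0.0938 -0.0013 -0.9956]
t 20.2 F [-3.5396  2.364   1.3124] M [ 0.5354  1.1004 -0.0165] fwd F -4.206835791137976 mug x -0.04547061364247537 lat 0.0023795790531929224 z 0.08017040080226936 op 0.013194478766761067
fwd [-0.9955 -0.0002  0.0939] up [-0.0939 -0.0013 -0.9956]
```

View pics/z25.png

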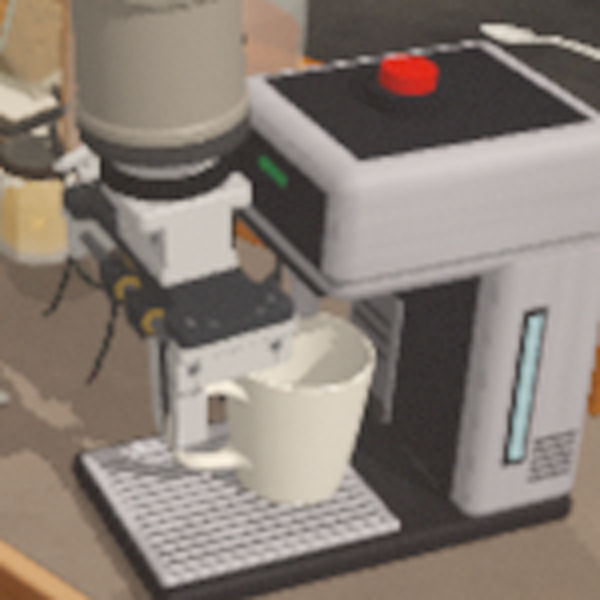

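View pics/z26.png

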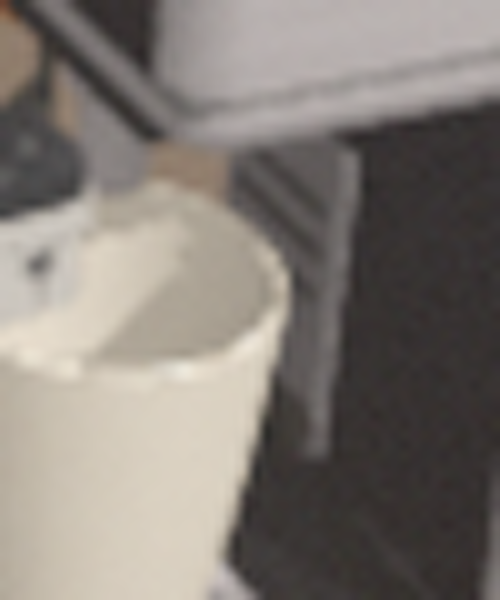

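View pics/wrist19.png

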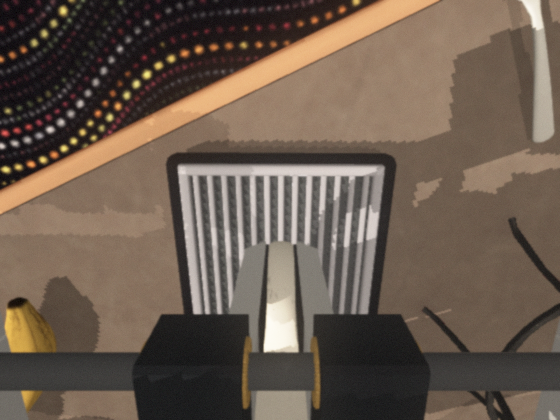

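```bash
python3 - <<'E'
from h import *
np.set_printoptions(precision=4,suppress=True)
D=np.array([.5367,-.328,0]);X=np.array([.906,-.423,0])
print('nozzle pred',proj('scene19',D-.045*X+[0,0,.145]),'seen tip ~',(345+11,240+18.7))
c=onz('scene19',(280+309/4,180+353/4),.122);print('rim centre disp x',(c-D)@X,(c-D)@[.423,.906,0])
chk()
E
python3 -c "
from rig import close_job
print(close_job())"
```

```text
nozzle pred [355.531  258.6355] seen tip ~ (356, 258.7)
rim centre disp x -0.0427351552505941 -0.007777256089578786
t 20.2 F [-3.5396  2.364   1.3124] M [ 0.5354  1.1004 -0.0165] fwd F -4.206835791137976 mug x -0.04547061364247537 lat 0.0023795790531929224 z 0.08017040080226936 op 0.013194478766761067
fwd [-0.9955 -0.0002  0.0939] up [-0.0939 -0.0013 -0.9956]
the job is handed in; nothing more can be done
None
```

The job is handed in at about 20 s of robot time, with the mug still gripped by its handle under the nozzle; no verdict was reported.

**What I did**
- I took the mug by its handle, carried it low in front of the tea jar's tap and stood it on the tray at about x = -0.107 m in the dispenser's frame. Then I let go.
- I pressed the button to its stop (about 21 N; it showed down in the picture) and released it; it showed up again afterwards.
- I gripped the handle again and slid the mug back against the paddle.

**Last checks**
- **Paddle:** its edge in the scene picture had the slope of a vertical line, so it hangs at about 0.35 rad.
- **Mug position along the tray:** about -0.0455 m from the wrist pose and -0.043 m from the rim, against the nozzle's -0.045 m.
- **Nozzle:** its seen tip matched the predicted point within 1 pixel.
- **Forces:** the push was about 4 to 5 N, the vertical force was about 1 N, and the grip was set to 60 N.

**What disagreed or went wrong**
- **Sideways position:** the wrist pose gave +2 mm and a rough rim reading gave -8 mm. Both are inside the 16 mm limit.
- **Handle direction:** the handle actually pointed to the robot's left, not roughly towards it as the text says.
- **First slide:** the mug pressed on the tray with about 35 N before I eased it off by about 1 mm. It is not clear whether the 40 N limit applies there; the reading stayed below it.

The caddy, honey jar and spoon were not touched, as far as the pictures show.

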